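Turn the repaired switch box over and set its toggles to the card

ROBOT

A 6-joint arm with a two-finger parallel gripper is mounted at the origin on the work surface. World frame = base frame: x ahead of the robot, y to its left, z up, the work surface at z = 0. Lengths are in mm, angles in rad, forces in N, time in s.
With the tool pointing down it reaches from about 350 to 975 mm from the base axis. Payload 7.1 kg.
Tool frame: the origin (TCP) lies between the finger pads; the fingertips stand 19 mm ahead of it and the grasp point (between the pads) is the TCP; y points along the fingers, z is the direction in which the jaws open and shut, and the axes are right-handed (so a half turn about y gives the same grasp; the last joint's range is limited). The gripper opens to 88 mm and grips with 3 to 60 N. Pads are 20 mm wide; open, the fingers measure 115 mm over their backs; the gripper's body (75 mm by 178 mm) begins 61 mm behind the grasp point.
Start: joints at [-1.27, 0.423, 1.63, -0, 1.089, -0.019], TCP at [196.503, -593.289, 241.675] pointing down, gripper open.
Joint ranges: [-3, 3], [-0.9, 2.11], [0.09, 2.58], [-1.31, 4.45], [0.11, 2.69], [-2.54, 2.54]. Speed limits (rad/s): [2.39, 2.39, 3.01, 3.14, 3.14, 3.14].

INTERFACE

Orientations are given as a rotation vector (axis times angle).
In Python, from workcell import ctrl gives the robot as it stands.
- The arm moves only by the tool servo_tool, never from a script. Its argument "moves" is text: rows parted by semicolons, each of 6 numbers parted by spaces: the shift along the world's x, y, z in m, then the turn, a rotation vector about the world's x, y, z in degrees. A call has 1 to 8 rows; each row is the pose to reach, as a shift and turn from the pose commanded when the call began; what a row does not reach only later rows make up. A row lasts 1/8 s, in which the tool goes at most 62.5 mm and 10.7 degrees, less where a joint would pass 70% of its speed; a pose out of reach is approached as far as the arm can. A call with a gripper value outside its range is refused whole. "hand" is the closure in counts, from 0 (fully open) to 255 (shut), set as the call begins (left out, the last holds). The fingers move at their own pace and stop on an object; the grip force is fixed at half the most. Time passes only in rows, so rows that repeat a pose let the fingers close. It gives the time, the measured TCP pose, the force and the opening at its end, in the units of the state.
- ctrl.get_obs(): the state, without advancing time (a new reading comes with each control period).
- ctrl.get_image(name): name is "side" or "top" or "wrist"; returns a dict with "pixels" (480x640x3 uint8, red, green, blue), "depth" (480x640 float32, mm along the optical axis (not along the pixel's ray), 0 where there is no reading), "vertical_fov" (degrees; the focal length in pixels is half the picture's height over the tangent of half this angle, whatever the lens; pixels are square), "cx", "cy" (the principal point, pixels), "xyz" and "attitude" of the camera in the world; the wrist camera has in their place "T_tool_cam" (4x4, takes a point from camera to tool coordinates, whose origin is the TCP and whose axes are the tool frame's). Camera axes: x right, y up, looking along -z (the intrinsics and any distortion apply to the point x, -y, -z); pixel columns grow to the right and rows downward; lengths in mm; the calibration is good to about 2 mm. A picture is of the moment at which its call begins: read the wrist's pose just before it.
- ctrl.close_job(): hands the job in, once; it reports no verdict.
The state is a dict: "t": time; "qpos": joint angles; "qvel": joint speeds; "joint_torque": joint torques, N m; "ee_pos": TCP position; "orientation": TCP orientation; "ft_force": force on the tool from outside, world axes, zero at the start; "moment": the same for the moment, N m; "width": finger opening in mm.
Only numpy, scipy, OpenCV 4.12 (cv2) and the standard library are available. Lean on these libraries where they do the work, as an engineer would, in place of code of your own. Each camera call takes 0.05 s, during which the arm holds its last target.

TASK

The repaired switch box lies face down on the bench: turn it over and lay it face up in the middle of the red mat, its long side square along the mat's long side (either way round), setting it down gently every time, without dropping or toppling it. Then switch fully on the toggles that the setting card marks with orange discs (blue end of the card = blue end of the box; on is towards the yellow stripe), without throwing any other toggle even for a moment. Leave the other things on the bench where they stand.

Things in the scene. Friction and masses are not known exactly. Their poses are not given: they have to be found in the camera images.
- switchbox: Loose grey switch box, about 0.45 kg, starts face down. Its z points out of its flat BACK (up at the start), x along the toggle row to the blue end, -y to the long edge with the yellow stripe. Casing 126 (x) x 56 (y) x 40 mm: back at z = 61, switch face at z = 21. Along each end (x = +-60) a 6 mm guard plate, full width, stands out to z = 0, beyond the toggles; it rests on these. Origin: centre of that z = 0 plane
- box_mid (a point): Centre of the switch box's casing, 20 mm from its back and 41 mm from its origin, on its mid-line; same axes as switchbox. The box (centre of mass near this point) is gripped across its 56 mm width; it stands stably on either end, then 126 mm tall. End panel and guard at +x are blue, the guard at -x is black
- t1 (a joint): Toggle 1 (nearest the blue end), metal lever 7 mm thick with a white tip, on the box's mid-line at x = +40 mm (pitch 20), hinged at the switch face, tip 17.5 mm above the face. Value in rad: 0 straight up, -0.45 fully off (leaning to box +y), +0.45 fully on (leaning to box -y, towards the yellow stripe). It starts off. It stays where it is left and takes about 1 N at the tip to move
- t2 (a joint): Toggle 2, metal lever 7 mm thick with a white tip, on the box's mid-line at x = +20 mm (pitch 20), hinged at the switch face, tip 17.5 mm above the face. Value in rad: 0 straight up, -0.45 fully off (leaning to box +y), +0.45 fully on (leaning to box -y, towards the yellow stripe). It starts off. It stays where it is left and takes about 1 N at the tip to move
- t3 (a joint): Toggle 3, metal lever 7 mm thick with a white tip, on the box's mid-line at x = +0 mm (pitch 20), hinged at the switch face, tip 17.5 mm above the face. Value in rad: 0 straight up, -0.45 fully off (leaning to box +y), +0.45 fully on (leaning to box -y, towards the yellow stripe). It starts off. It stays where it is left and takes about 1 N at the tip to move
- t4 (a joint): Toggle 4, metal lever 7 mm thick with a white tip, on the box's mid-line at x = -20 mm (pitch 20), hinged at the switch face, tip 17.5 mm above the face. Value in rad: 0 straight up, -0.45 fully off (leaning to box +y), +0.45 fully on (leaning to box -y, towards the yellow stripe). It starts off. It stays where it is left and takes about 1 N at the tip to move
- t5 (a joint): Toggle 5 (nearest the black end), metal lever 7 mm thick with a white tip, on the box's mid-line at x = -40 mm (pitch 20), hinged at the switch face, tip 17.5 mm above the face. Value in rad: 0 straight up, -0.45 fully off (leaning to box +y), +0.45 fully on (leaning to box -y, towards the yellow stripe). It starts off. It stays where it is left and takes about 1 N at the tip to move
- mat: Fixed red work mat, 200 (x) x 140 (y) x 3 mm; origin at the centre of its underside, x along its long side, z up
- card: Fixed white setting card lying flat, 126 (x) x 50 (y) x 6 mm; x along its row of discs to its blue end; origin: centre of its underside. Discs at x = +40, +20, 0, -20, -40 mm stand for toggles 1 to 5: the disc nearest the card's blue end is for the toggle nearest the box's blue end, and so on. Orange disc = switch on, black disc = stays off
- orange1: Orange disc fixed on the card, 16 mm diameter, 3 mm thick; marks a toggle to be switched on; which of the card's five places it has varies
- orange2: Orange disc fixed on the card, 16 mm diameter, 3 mm thick; marks a toggle to be switched on; which of the card's five places it has varies
- dark1: Black disc fixed on the card, 16 mm diameter, 3 mm thick; marks a toggle that stays off; its place varies
- dark2: Black disc fixed on the card, 16 mm diameter, 3 mm thick; marks a toggle that stays off; its place varies
- dark3: Black disc fixed on the card, 16 mm diameter, 3 mm thick; marks a toggle that stays off; its place varies
- bottle: Bystander: clear plastic bottle of cleaner, tall: 44 mm diameter, 125 mm high, standing; origin at the centre of its underside
- spool: Bystander: spool of solder standing flat, 48 mm diameter, 28 mm high; origin at the centre of its underside
- mug: Bystander: blue ceramic cup without a handle, 66 mm diameter, 95 mm high, standing; origin at the centre of its underside
- tape: Bystander: yellow roll of tape lying flat, 54 mm diameter, 18 mm high; origin at the centre of its underside
- phone: Bystander: opened black phone lying flat, 145 x 70 x 8 mm; origin at the centre of its underside
- driver: Bystander: screwdriver lying flat, 150 mm long along its x axis, under 35 mm high; origin on its underside near mid-length
- dish: Bystander: white round dish, 72 mm diameter, 22 mm high; origin at the centre of its underside
- table: The white bench top, at z = 0

How it is judged (in metres and radians):
On the way:
1. the switch box lies face up on the middle of the mat, square to it and let go (angle between switchbox's own z axis and vertical above 3.0916 rad and x of box_mid in the frame of mat between -0.03 and 0.03 m and y of box_mid in the frame of mat between -0.03 and 0.03 m and height (world z) of box_mid below 0.027 m and angle between the x axis of switchbox and the x axis of mat, either way round below 0.2 rad and contact force between the fingers and switchbox below 0.1 N), for 0.2 s.
At the end, for the whole second after the job is handed in: The switch box lies at rest face up on the mat (within 0.05 rad of level), its centre within 30 mm of the mat's centre along each mat axis, its long side within 0.2 rad of the mat's long side; the toggles marked orange stand beyond +0.3 rad (on) and the others below -0.25 rad (off) (angle between switchbox's own z axis and vertical above 3.0916 rad and x of box_mid in the frame of mat between -0.03 and 0.03 m and y of box_mid in the frame of mat between -0.03 and 0.03 m and height (world z) of box_mid below 0.027 m and angle between the x axis of switchbox and the x axis of mat, either way round below 0.2 rad and ((x of orange1 in the frame of card between 0.034 and 0.046 m and value of joint t1 above 0.3 rad) or (x of orange2 in the frame of card between 0.034 and 0.046 m and value of joint t1 above 0.3 rad) or (x of dark1 in the frame of card between 0.034 and 0.046 m and value of joint t1 below -0.25 rad) or (x of dark2 in the frame of card between 0.034 and 0.046 m and value of joint t1 below -0.25 rad) or (x of dark3 in the frame of card between 0.034 and 0.046 m and value of joint t1 below -0.25 rad)) and ((x of orange1 in the frame of card between 0.014 and 0.026 m and value of joint t2 above 0.3 rad) or (x of orange2 in the frame of card between 0.014 and 0.026 m and value of joint t2 above 0.3 rad) or (x of dark1 in the frame of card between 0.014 and 0.026 m and value of joint t2 below -0.25 rad) or (x of dark2 in the frame of card between 0.014 and 0.026 m and value of joint t2 below -0.25 rad) or (x of dark3 in the frame of card between 0.014 and 0.026 m and value of joint t2 below -0.25 rad)) and ((x of orange1 in the frame of card between -0.006 and 0.006 m and value of joint t3 above 0.3 rad) or (x of orange2 in the frame of card between -0.006 and 0.006 m and value of joint t3 above 0.3 rad) or (x of dark1 in the frame of card between -0.006 and 0.006 m and value of joint t3 below -0.25 rad) or (x of dark2 in the frame of card between -0.006 and 0.006 m and value of joint t3 below -0.25 rad) or (x of dark3 in the frame of card between -0.006 and 0.006 m and value of joint t3 below -0.25 rad)) and ((x of orange1 in the frame of card between -0.026 and -0.014 m and value of joint t4 above 0.3 rad) or (x of orange2 in the frame of card between -0.026 and -0.014 m and value of joint t4 above 0.3 rad) or (x of dark1 in the frame of card between -0.026 and -0.014 m and value of joint t4 below -0.25 rad) or (x of dark2 in the frame of card between -0.026 and -0.014 m and value of joint t4 below -0.25 rad) or (x of dark3 in the frame of card between -0.026 and -0.014 m and value of joint t4 below -0.25 rad)) and ((x of orange1 in the frame of card between -0.046 and -0.034 m and value of joint t5 above 0.3 rad) or (x of orange2 in the frame of card between -0.046 and -0.034 m and value of joint t5 above 0.3 rad) or (x of dark1 in the frame of card between -0.046 and -0.034 m and value of joint t5 below -0.25 rad) or (x of dark2 in the frame of card between -0.046 and -0.034 m and value of joint t5 below -0.25 rad) or (x of dark3 in the frame of card between -0.046 and -0.034 m and value of joint t5 below -0.25 rad)) and linear speed of switchbox below 0.02 m/s); the robot touches nothing.
It fails at once if a toggle marked to stay off is thrown past upright ((x of dark1 in the frame of card between 0.034 and 0.046 m and value of joint t1 above 0 rad) or (x of dark2 in the frame of card between 0.034 and 0.046 m and value of joint t1 above 0 rad) or (x of dark3 in the frame of card between 0.034 and 0.046 m and value of joint t1 above 0 rad) or (x of dark1 in the frame of card between 0.014 and 0.026 m and value of joint t2 above 0 rad) or (x of dark2 in the frame of card between 0.014 and 0.026 m and value of joint t2 above 0 rad) or (x of dark3 in the frame of card between 0.014 and 0.026 m and value of joint t2 above 0 rad) or (x of dark1 in the frame of card between -0.006 and 0.006 m and value of joint t3 above 0 rad) or (x of dark2 in the frame of card between -0.006 and 0.006 m and value of joint t3 above 0 rad) or (x of dark3 in the frame of card between -0.006 and 0.006 m and value of joint t3 above 0 rad) or (x of dark1 in the frame of card between -0.026 and -0.014 m and value of joint t4 above 0 rad) or (x of dark2 in the frame of card between -0.026 and -0.014 m and value of joint t4 above 0 rad) or (x of dark3 in the frame of card between -0.026 and -0.014 m and value of joint t4 above 0 rad) or (x of dark1 in the frame of card between -0.046 and -0.034 m and value of joint t5 above 0 rad) or (x of dark2 in the frame of card between -0.046 and -0.034 m and value of joint t5 above 0 rad) or (x of dark3 in the frame of card between -0.046 and -0.034 m and value of joint t5 above 0 rad)).
It fails at once if the switch box falls or topples: out of the fingers and faster than 0.5 m/s (a drop of 13 mm) (linear speed of switchbox above 0.5 m/s and contact force between the fingers and switchbox below 0.1 N).
It fails at once if the switch box is slammed down: over 80 N between it and the bench or mat (contact force between switchbox and table above 80 N or contact force between switchbox and mat above 80 N).
It fails at once if a bystander is moved by more than 25 mm or knocked over (distance of any of bottle, spool, mug, tape, phone, driver, dish from where it was at the start of the episode above 0.025 m or angle between any of bottle, mug's own z axis and vertical above 0.4 rad).
It also fails if it takes over 72 s, if anything falls off the work surface, if the arm or the gripper's body presses on something with over 40 N, if the wrist force passes 120 N, or if a joint passes its speed limit or range.

## Working session

There is one attempt and no reset: what is moved stays moved. The work goes in short steps, Python scripts to look and compute and a tool call to move; the robot and the scene stay as the last step left them, time stands still between calls to the robot, and variables do not carry over. Pictures are saved under pics/ and viewed, and the job is handed in when it is done.

Besides the shell and the picture viewer there is one more tool, called after "Call:" by a JSON object that holds its "op" and its "data". servo_tool: Moves the arm, as the interface text tells. Its arguments: {"type":"object","properties":{"moves":{"type":"string"},"hand":{"type":"number"}},"required":["moves"]}

```bash
ls; mkdir -p pics
cat > h.py <<'E'
import numpy as np, cv2
from scipy.spatial.transform import Rotation as R
from workcell import ctrl
E
python3 - <<'E'
from h import *
o=ctrl.get_obs()
for k in o: print(k,o[k])
for n in ["top","side","wrist"]:
    im=ctrl.get_image(n)
    cv2.imwrite(f"pics/{n}0.png",im["pixels"][:,:,::-1])
    np.savez(f"{n}0.npz",**im)
    print(n,{k:v for k,v in im.items() if k not in("pixels","depth")})
E
```

```text
pics
t 0.0
qpos [-1.26998430e+00  4.23872614e-01  1.63069047e+00  9.77474704e-07
  1.08860175e+00 -1.90134005e-02]
qvel [ 0.00054866 -0.00112699  0.0012312  -0.00019571 -0.0008692  -0.0005421 ]
joint_torque [ 5.47885393e-04 -5.44625437e+01 -2.73663479e+01  6.44727540e-02
  2.27408926e-02 -1.35803721e-04]
ee_pos [ 196.3591509  -592.79134289  240.88165545]
orientation [-0.3306595   2.05029756 -2.04706711]
ft_force [0.1447151  1.13714004 0.33161921]
moment [ 0.00193397 -0.09271473  0.02308246]
width 87.77354544864029
top {'vertical_fov': 42.69660262031566, 'cx': 325.99631828038406, 'cy': 240.4893673349482, 'xyz': array([ 280.28460275,    9.75433007, 1418.2100689 ]), 'attitude': array([ 0.14616317, -0.14651203, -1.56852727])}
side {'vertical_fov': 44.41630712208233, 'cx': 315.3476919952463, 'cy': 240.12524687625648, 'xyz': array([-102.19913839,  690.10617726,  843.61448436]), 'attitude': array([ 0.40478186, -1.03338393, -2.19613234])}
wrist {'vertical_fov': 58.45117107932249, 'cx': 317.2652073361208, 'cy': 238.47388328113533, 'T_tool_cam': array([[-1.27260081e-04, -9.58222664e-01, -2.86023267e-01,
        -7.76417884e+01],
       [ 7.65508380e-05,  2.86023259e-01, -9.58222672e-01,
        -1.44336325e+02],
       [ 9.99999989e-01, -1.43838815e-04,  3.69534049e-05,
        -2.13928881e-01],
       [ 0.00000000e+00,  0.00000000e+00,  0.00000000e+00,
         1.00000000e+00]])}
```

View pics/top0.png

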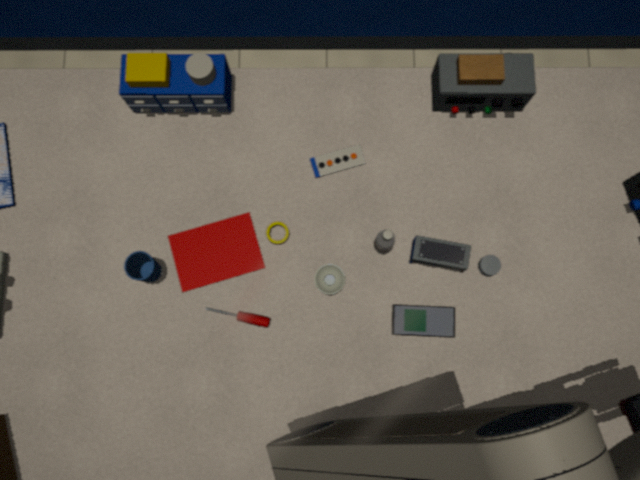

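View pics/side0.png

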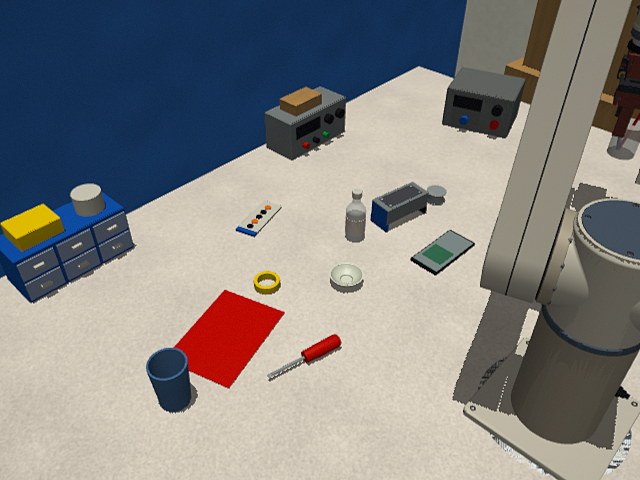

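View pics/wrist0.png

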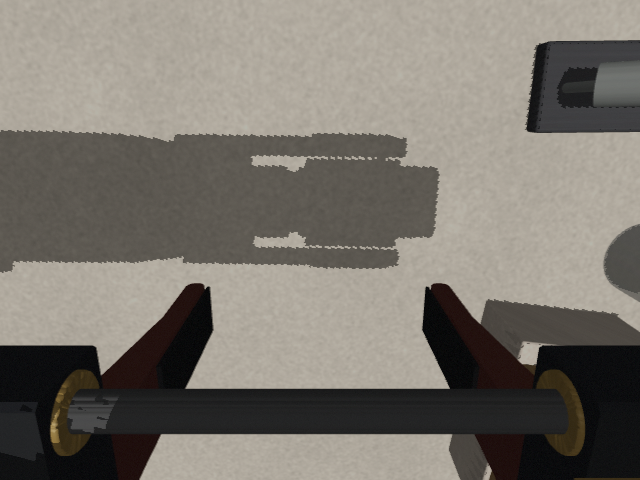

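```bash
cat >> h.py <<'E'
def cam(im, obs=None):
    f=240/np.tan(np.radians(im["vertical_fov"])/2)
    if "xyz" in im: Rm=R.from_rotvec(im["attitude"]).as_matrix(); p=np.array(im["xyz"])
    else:
        T=im["T_tool_cam"]; Rt=R.from_rotvec(obs["orientation"]).as_matrix()
        Rm=Rt@T[:3,:3]; p=Rt@T[:3,3]+obs["ee_pos"]
    return f,float(im["cx"]),float(im["cy"]),Rm,p
def cloud(im,obs=None):
    f,cx,cy,Rm,p=cam(im,obs)
    v,u=np.mgrid[:480,:640]; d=im["depth"]
    P=np.stack([(u-cx)/f*d,-(v-cy)/f*d,-d],-1)@Rm.T+p
    P[d==0]=np.nan
    return P
def ray(im,uv,z,obs=None):
    f,cx,cy,Rm,p=cam(im,obs)
    uv=np.atleast_2d(np.asarray(uv,float))
    D=np.stack([(uv[:,0]-cx)/f,-(uv[:,1]-cy)/f,-np.ones(len(uv))],-1)@Rm.T
    return p+D*((z-p[2])/D[:,2])[:,None]
def proj(im,P,obs=None):
    f,cx,cy,Rm,p=cam(im,obs)
    Q=(np.atleast_2d(P)-p)@Rm
    return np.stack([cx+f*Q[:,0]/-Q[:,2],cy-f*Q[:,1]/-Q[:,2]],-1)
E
python3 - <<'E'
from h import *
for n in ["top","side"]:
    im=dict(np.load(f"{n}0.npz")); P=cloud(im); hsv=cv2.cvtColor(im["pixels"],cv2.COLOR_RGB2HSV)
    print(n,cam(im)[3].round(3).tolist())
    # table height check
    for uv in ([(100,350),(350,380),(500,200)] if n=="top" else [(300,350),(320,230),(400,300)]): print("tbl",P[uv[1],uv[0]].round(1))
    m=((hsv[...,0]<5)|(hsv[...,0]>175))&(hsv[...,1]>180)&(hsv[...,2]>120)
    m=m.astype(np.uint8); c=max(cv2.findContours(m,cv2.RETR_EXTERNAL,2)[0],key=cv2.contourArea)
    W=ray(im,c[:,0,:],3)[:,:2].astype(np.float32); print("mat",cv2.minAreaRect(W))
    # objects higher than 12mm inside region
    h=(P[...,2]>12)&(P[...,2]<200)&(P[...,0]>150)&(P[...,0]<850)&(abs(P[...,1])<620)
    k,l,s,ce=cv2.connectedComponentsWithStats(h.astype(np.uint8))
    for i in range(1,k):
        if s[i,4]>60:
            Q=P[l==i]; print(s[i].tolist(),Q.mean(0).round(),"z95",np.percentile(Q[:,2],95).round(),"rect",[np.round(x,1) for x in cv2.minAreaRect(Q[:,:2].astype(np.float32))])
    if n=="top":
        Q=P[(P[...,2]>54)&(P[...,2]<70)&(abs(np.mgrid[:480,:640][1]-440)<40)&(abs(np.mgrid[:480,:640][0]-253)<25)]
        print("boxtop",Q.mean(0),[np.round(x,3) for x in cv2.minAreaRect(Q[:,:2].astype(np.float32))])
im=np.load("top0.npz")["pixels"][:,:,::-1]; im2=np.load("side0.npz")["pixels"][:,:,::-1]
a=cv2.resize(im[140:185,300:380],None,fx=8,fy=8); b=cv2.resize(im[215:285,365:515],None,fx=4,fy=4); 
cv2.imwrite("pics/z1.png",cv2.copyMakeBorder(a,0,0,0,0,0)); cv2.imwrite("pics/z2.png",np.vstack([b,cv2.resize(im2[170:240,335:485],None,fx=4,fy=4)]))
E
```

```text
top [[-0.003, 0.983, -0.185], [-1.0, -0.003, 0.0], [-0.0, 0.185, 0.983]]
tbl [ 2.956e+02  5.238e+02 -4.000e-01]
tbl [227.6 -44.1   2.2]
tbl [ 643.8 -404.4    3. ]
mat ((521.6371459960938, 266.5540771484375), (135.7374725341797, 194.85043334960938), 16.622024536132812)
[266, 221, 23, 24, 212] [564. 124.  19.] z95 23.0 rect [array([563.9, 123.9]), array([53.6, 51.2]), np.float64(11.9)]
[373, 230, 22, 23, 398] [ 530. -118.   84.] z95 127.0 rect [array([ 534. , -120.3]), array([44.2, 38.9]), np.float64(70.2)]
[409, 235, 62, 38, 1591] [ 507. -246.   59.] z95 67.0 rect [array([ 509.6, -248. ]), array([127.7,  57.8]), np.float64(79.1)]
[123, 251, 38, 31, 750] [478. 422.  65.] z95 98.0 rect [array([476.3, 418.2]), array([65.2, 64.2]), np.float64(55.5)]
[480, 255, 21, 20, 335] [ 485. -365.   29.] z95 33.0 rect [array([ 485.7, -365.4]), array([46.6, 45.2]), np.float64(83.1)]
[314, 264, 31, 30, 466] [456.   2.  19.] z95 26.0 rect [array([455.1,   2.4]), array([68. , 68.8]), np.float64(0.0)]
[205, 307, 65, 21, 441] [367. 188.  22.] z95 30.0 rect [array([372.7, 212.6]), array([149.2,  25.5]), np.
[... 423 characters left out ...]
 [ 499. -251.   47.] z95 63.0 rect [array([ 499.8, -287.4]), array([212.6,  61.2]), np.float64(78.8)]
[345, 189, 21, 51, 797] [ 528. -112.   67.] z95 124.0 rect [array([ 531.6, -117.2]), array([44.4, 35.6]), np.float64(40.7)]
[330, 263, 34, 25, 397] [458.  -4.  18.] z95 24.0 rect [array([453.9,   2. ]), array([69.2, 71.3]), np.float64(11.7)]
[254, 271, 26, 21, 266] [562. 124.  17.] z95 20.0 rect [array([562.6, 123.2]), array([50.8, 56.3]), np.float64(46.9)]
[267, 334, 75, 44, 651] [364. 193.  20.] z95 27.0 rect [array([369.1, 212.6]), array([150.1,  24.5]), np.float64(77.5)]
[146, 348, 45, 62, 2100] [472. 419.  65.] z95 95.0 rect [array([474.6, 417.5]), array([64.7, 66.1]), np.float64(85.4)]
```

View pics/z1.png

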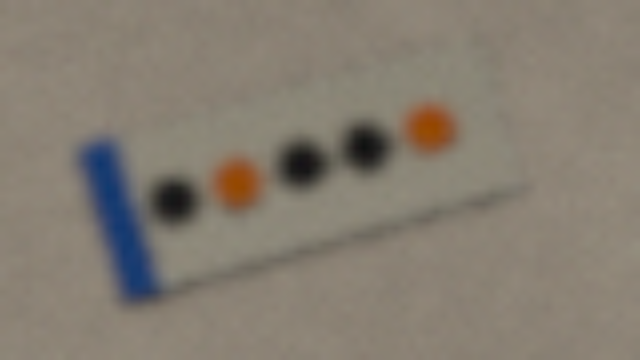

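View pics/z2.png

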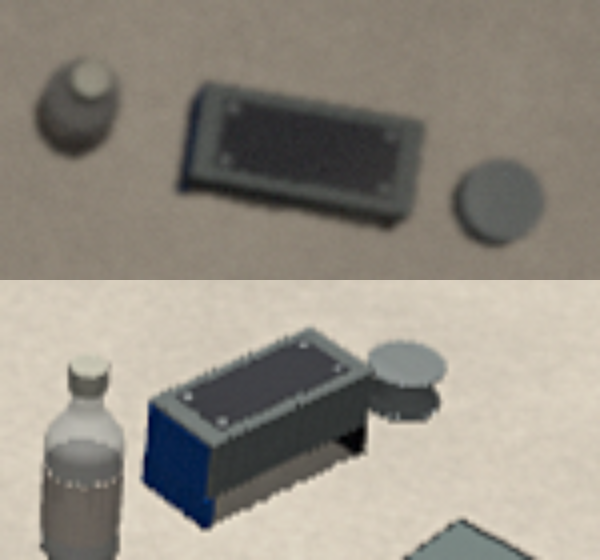

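Run:
```python
from h import *
o=ctrl.get_obs()
M=R.from_rotvec(o["orientation"]).as_matrix(); print(M.round(3)); print(np.degrees(np.arctan2(M[1,2],M[0,2])))
```

```text
[[-0.949 -0.     0.314]
 [-0.314  0.001 -0.949]
 [-0.    -1.    -0.001]]
-71.6745978424811
```

Call:
{"op": "servo_tool", "data": {"moves": "0.039 0.043 0 0 0 8; 0.078 0.086 0 0 0 15; 0.117 0.129 0 0 0 23; 0.156 0.172 0 0 0 30; 0.196 0.216 0 0 0 38; 0.235 0.259 -0.005 0 0 46; 0.274 0.302 -0.01 0 0 54; 0.313 0.345 -0.01 0 0 61", "hand": 0}}

```text
t: 1.15
ee_pos: [510.3, -246.6, 231.2]
orientation: [-1.118, 1.343, -1.341]
ft_force: [0.8, -1.0, -0.7]
width: 87.8
```

```bash
cat >> h.py <<'E'
def log():
    o=ctrl.get_obs()
    open("log.txt","a").write(repr([o["t"],list(o["qpos"]),list(o["ee_pos"]),list(o["orientation"])])+"\n")
    print("t",round(o["t"],2),"q",np.round(o["qpos"],3),"p",np.round(o["ee_pos"],1),"F",np.round(o["ft_force"],1),"w",round(o["width"],1))
    M=R.from_rotvec(o["orientation"]).as_matrix(); print("x",M[:,0].round(3),"y",M[:,1].round(3),"z",M[:,2].round(3))
    return o
def snap(n,name):
    o=ctrl.get_obs(); im=ctrl.get_image(n); cv2.imwrite(f"pics/{name}.png",im["pixels"][:,:,::-1]); np.savez(name+".npz",**im)
    return im,o
E
python3 - <<'E'
from h import *
o=log()
im,o=snap("wrist","w1")
P=cloud(im,o)
m=(P[...,2]>50)&(P[...,2]<72)
k,l,s,ce=cv2.connectedComponentsWithStats(m.astype(np.uint8))
for i in range(1,k):
    if s[i,4]>500:
        Q=P[l==i]; print(s[i],Q.mean(0).round(1),[np.round(x,2) for x in cv2.minAreaRect(Q[:,:2].astype(np.float32))])
E
```

```text
t 1.15 q [-0.471  0.351  1.769 -0.     1.022 -0.289] p [ 510.3 -246.6  231.2] F [ 0.8 -1.  -0.7] w 87.8
x [-0.181 -0.983 -0.   ] y [-0.001  0.    -1.   ] z [ 0.983 -0.181 -0.001]
[  278   138    78   163 12014] [ 508.6 -246.1   62.5] [array([ 507.78, -250.05]), array([126.44,  56.21]), np.float64(79.27)]
```

View pics/w1.png

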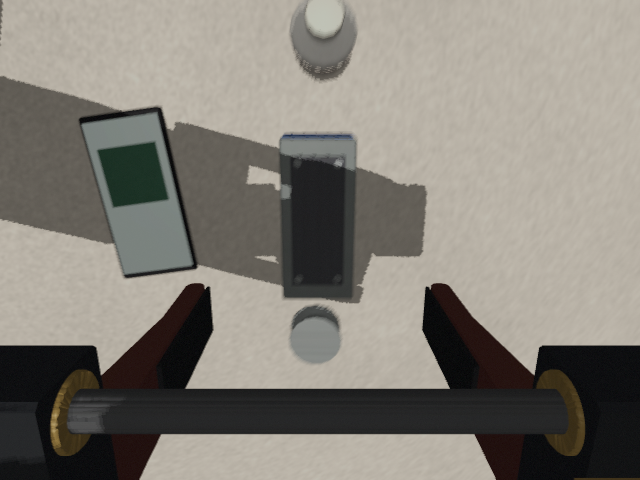

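Call:
{"op": "servo_tool", "data": {"moves": "0 0 0 9 -1.7 0; 0 0 0 18 -3.4 0; -0.001 -0.001 -0.01 27 -5 0; -0.002 -0.002 -0.03 34.4 -6.4 0; -0.002 -0.002 -0.06 34.4 -6.4 0;-0.002 -0.002 -0.09 34.4 -6.4 0"}}

```text
t: 1.95
ee_pos: [507.0, -251.0, 140.3]
orientation: [-0.62, 1.524, -0.891]
ft_force: [-0.5, -0.9, -0.5]
width: 87.5
```

Run:
```python
from h import *
o=log()
```

```text
t 1.95 q [-0.735  0.63   1.696  0.547  1.22  -0.846] p [ 507.  -251.   140.3] F [-0.5 -0.9 -0.5] w 87.5
x [-0.154 -0.805 -0.574] y [ 0.105  0.564 -0.819] z [ 0.982 -0.186 -0.002]
```

```bash
cat > fk.py <<'E'
import numpy as np, ast
from scipy.optimize import least_squares
from scipy.spatial.transform import Rotation as R
C=np.array([[0,0,-1],[-1,0,0],[0,1,0]],float) # columns: tool x,y,z in flange
def rz(a): return R.from_euler('z',a).as_matrix()
def ry(a): return R.from_euler('y',a).as_matrix()
def fk(q,p):
    a1,d1,L2,a3,d4,d6,s=p
    R1=rz(q[0]);R2=R1@ry(q[1]);R3=R2@ry(q[2]);R4=R3@rz(q[3]);R5=R4@ry(q[4]);R6=R5@rz(q[5])
    x=R1@[a1,s,d1]+R2@[0,0,L2]+R3@[a3,0,d4]+R5@[0,0,d6]
    return x,R6@C
def load(): return [ast.literal_eval(l) for l in open("log.txt")]
def fit():
    D=load(); D.append([0,[-1.2699843,.423872614,1.63069047,0,1.0886,-.0190134],[196.359,-592.79,240.88],None])
    p0=np.array([0,300,400,0,400,250,12.])
    f=lambda p:np.concatenate([np.concatenate([fk(d[1],p)[0]-d[2] for d in D]),(p-p0)*0.003])
    r=least_squares(f,p0); return r.x,r.fun[:-7]
PARAM=None
def ik(pos,Rt,p,q0):
    lo=np.array([-3,-.9,.09,-1.31,.11,-2.54])+.01;hi=np.array([3,2.11,2.58,4.45,2.69,2.54])-.01
    def f(q):
        x,M=fk(q,p); return np.concatenate([(x-pos)/100,R.from_matrix(M.T@Rt).as_rotvec()])
    r=least_squares(f,np.clip(q0,lo+.001,hi-.001),bounds=(lo,hi)); return r.x,np.abs(r.fun).max()
E
python3 - <<'E'
from fk import *
p,res=fit(); print(p.round(1),res.round(1))
d=load()[-1]; print(fk(d[1],p)[1].round(3))
E
```

```text
Traceback (most recent call last):
  File "fk.py", line 14, in fit
    D=load(); D.append([0,[-1.2699843,.423872614,1.63069047,0,1.0886,-.0190134],[196.359,-592.79,240.88],None])
  File "fk.py", line 12, in load
    def load(): return [ast.literal_eval(l) for l in open("log.txt")]
                        ~~~~~~~~~~~~~~~~^^^
ValueError: malformed node or string on line 1: <ast.Call object at 0x7fbfc4978cd0>
```

```bash
sed -i 's/np.float64(\([^)]*\))/\1/g' log.txt; sed -i 's/repr(\[o\["t"\],list(o\["qpos"\]),list(o\["ee_pos"\]),list(o\["orientation"\])\])/repr([float(o["t"]),np.array(o["qpos"]).tolist(),np.array(o["ee_pos"]).tolist(),np.array(o["orientation"]).tolist()])/' h.py
python3 - <<'E'
from fk import *
p,res=fit(); print(p.round(1),res.round(1))
d=load()[-1]; print(fk(d[1],p)[1].round(3))
E
```

```text
[  0.  312.4 562.9  77.3 484.8 290.6  11.9] [ 0. -0. -0. -0. -0.  0. -0.  0.  0.]
[[-0.154  0.105  0.982]
 [-0.805  0.564 -0.186]
 [-0.574 -0.819 -0.002]]
```

```bash
cat > reach.py <<'E'
from fk import *
p,_=fit()
def tool(psi,tilt,flip=1):
    # u=(cos psi, sin psi); tool dir = u*sin(tilt) - z cos(tilt); jaw along n
    u=np.array([np.cos(psi),np.sin(psi),0]); z=np.array([0,0,1.])
    y=u*np.sin(tilt)-z*np.cos(tilt); zz=np.cross(u,z)*flip # at tilt0: tool z
    return np.stack([np.cross(y,zz),y,zz],1)
if __name__=="__main__":
    q0=load()[-1][1]
    print(tool(np.radians(79.3),np.radians(35)).round(2))
    for (x,y) in [(480,-60),(420,-100),(500,130),(600,0),(650,-40),(350,80)]:
      for psid in [60,79,100]:
        psi=np.radians(psid); out=[]
        q,e=ik(np.array([508,-249,200]),tool(np.radians(79.3),.6),p,q0)
        for tl in range(30,-61,-15):
            q,e=ik(np.array([x,y,200 if tl>-50 else 63]),tool(psi,np.radians(tl)),p,q)
        out.append(("A",q.round(2).tolist(),round(e,3)))
        for fl in (1,-1):
          for tl in (60,75):
            b=min((ik(np.array([x,y,63]),tool(psi,np.radians(tl),fl),p,qq) for qq in ([0,.4,1.7,.6,1.2,0],[0,.4,1.7,1,1.2,2],[0,.4,1.7,1,1.2,-2],[0,.4,1.7,-1,1.2,-1],[0,.4,1.7,2.5,1.2,0])),key=lambda t:t[1])
            out.append((fl,tl,b[0].round(2).tolist(),round(b[1],3)))
        print(x,y,psid); [print("   ",o) for o in out]
E
python3 reach.py
```

```text
[[-0.15  0.11  0.98]
 [-0.8   0.56 -0.19]
 [-0.57 -0.82  0.  ]]
480 -60 60
    ('A', [0.24, 0.9, 1.7, -0.68, 1.45, 1.18], np.float64(0.0))
    (1, 60, [-0.69, 0.82, 2.09, 1.28, 1.1, -1.31], np.float64(0.0))
    (1, 75, [-0.75, 0.97, 2.03, 1.31, 1.34, -1.43], np.float64(0.0))
    (-1, 60, [-0.69, 0.82, 2.09, 1.28, 1.1, 1.84], np.float64(0.0))
    (-1, 75, [-0.75, 0.97, 2.03, 1.31, 1.34, 1.71], np.float64(0.0))
480 -60 79
    ('A', [0.32, 0.86, 1.85, -0.9, 1.29, 1.18], np.float64(0.0))
    (1, 60, [-0.64, 0.84, 1.92, 0.97, 1.24, -1.21], np.float64(0.0))
    (1, 75, [-0.69, 0.98, 1.85, 1.02, 1.46, -1.3], np.float64(0.0))
    (-1, 60, [-0.64, 0.84, 1.92, 0.97, 1.24, 1.93], np.float64(0.0))
    (-1, 75, [-0.69, 0.98, 1.85, 1.02, 1.46, 1.84], np.float64(0.0))
480 -60 100
    ('A', [0.38, 0.82, 2.03, -1.22, 1.13, 1.26], np.float64(0.0))
    (1, 60, [-0.55, 0.89, 1.74, 0.71, 1.42, -1.19], np.float64(0.0))
    (1, 75, [-0.59, 1.02, 1.66, 0.78, 1.64, -1.24], np.float64(0.0))
    (-1, 60, [-0.55, 0.89, 1.74, 0.71, 1.42, 1.95], np.float64(0.0))
    (-1, 75, [-0.59, 1.02, 1.66, 0.78, 1.64, 1.9], 
[... 4565 characters left out ...]

350 80 79
    ('A', [0.66, 0.84, 1.95, -0.62, 1.33, 1.33], np.float64(0.0))
    (1, 60, [-0.54, 0.82, 2.3, 1.21, 1.05, -1.55], np.float64(0.0))
    (1, 75, [-0.62, 1.0, 2.23, 1.17, 1.27, -1.66], np.float64(0.0))
    (-1, 60, [-0.54, 0.82, 2.3, 1.21, 1.05, 1.59], np.float64(0.0))
    (-1, 75, [-0.62, 1.0, 2.23, 1.17, 1.27, 1.49], np.float64(0.0))
350 80 100
    ('A', [0.79, 0.82, 2.09, -0.86, 1.19, 1.36], np.float64(0.0))
    (1, 60, [-0.43, 0.81, 2.13, 0.89, 1.17, -1.4], np.float64(0.0))
    (1, 75, [-0.48, 0.97, 2.05, 0.89, 1.38, -1.48], np.float64(0.0))
    (-1, 60, [-0.43, 0.81, 2.13, 0.89, 1.17, 1.75], np.float64(0.0))
    (-1, 75, [-0.48, 0.97, 2.05, 0.89, 1.38, 1.66], np.float64(0.0))
```

Call:
{"op": "servo_tool", "data": {"moves": "0.001 0.001 -0.05 0 0 0; 0.001 0.001 -0.085 0 0 0; 0.001 0.001 -0.099 0 0 0; 0.001 0.001 -0.099 0 0 0"}}

```text
t: 2.45
ee_pos: [508.2, -249.2, 42.3]
orientation: [-0.62, 1.524, -0.89]
ft_force: [0.4, -0.6, 1.2]
width: 88.2
```

Call:
{"op": "servo_tool", "data": {"moves": "0 0 0 0 0 0; 0 0 0 0 0 0; 0 0 0 0 0 0; 0 0 0 0 0 0; 0 0 0 0 0 0; 0 0 0 0 0 0", "hand": 255}}

```text
t: 3.2
ee_pos: [508.8, -249.5, 43.3]
orientation: [-0.62, 1.522, -0.891]
ft_force: [-2.2, -1.2, 4.7]
width: 55.7
```

Run:
```python
from h import *
o=log()
snap("side","s2")
im=np.load("top0.npz"); print(ray(im,[(312,167),(366,152),(338,162)],6))
a=np.load("s2.npz")["pixels"][:,:,::-1]
cv2.imwrite("pics/s2z.png",cv2.resize(a[100:260,300:500],None,fx=3,fy=3))
```

```text
t 3.2 q [-0.732  0.781  1.702  0.587  1.087 -0.938] p [ 508.8 -249.5   43.3] F [-2.2 -1.2  4.7] w 55.7
x [-0.152 -0.805 -0.574] y [ 0.106  0.564 -0.819] z [ 0.983 -0.185 -0.001]
[[725.62000365  42.10854159   6.        ]
 [762.83791404 -87.74220363   6.        ]
 [737.93512741 -20.22410123   6.        ]]
```

View pics/s2z.png

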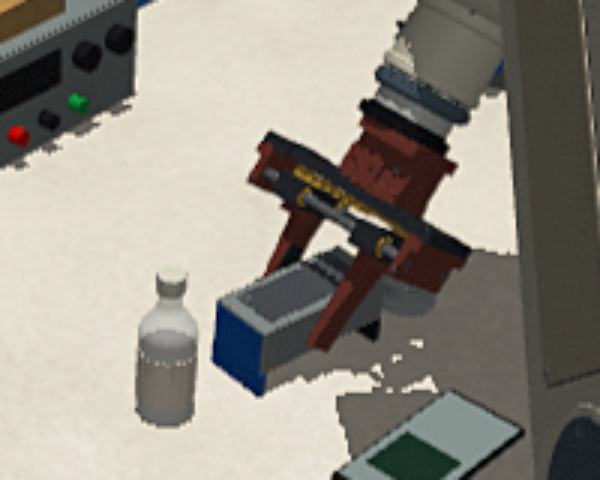

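Call:
{"op": "servo_tool", "data": {"moves": "0 0 0.02 0 0 0; 0 0 0.06 0 0 0; 0.02 0 0.11 0 0 0; 0.05 0 0.16 0 0 0; 0.09 0.02 0.19 0 0 0; 0.12 0.06 0.2 0 0 0; 0.13 0.11 0.2 0 0 0; 0.13 0.16 0.2 0 0 0"}}

```text
t: 4.25
ee_pos: [638.5, -87.6, 243.0]
orientation: [-0.622, 1.523, -0.89]
ft_force: [-0.3, 0.2, -4.3]
width: 56.0
```

Run:
```python
from h import *
o=log()
from fk import *
import fk
p,res=fit(); print(p.round(1),abs(res).max())
from reach import tool
M=R.from_rotvec(o["orientation"]).as_matrix()
T=tool(np.radians(105),np.radians(-55))
# decompose: tilt about jaw axis first in current plane then yaw
print("total rotvec deg",np.degrees(R.from_matrix(T@M.T).as_rotvec()))
for ps,tl in [(88,5),(97,-25),(105,-55)]:
    print(ps,tl,np.degrees(R.from_matrix(tool(np.radians(ps),np.radians(tl))@M.T).as_rotvec()).round(1))
    q,e=ik(np.array([640,40,240]),tool(np.radians(ps),np.radians(tl)),p,o["qpos"]); print(q.round(2),e)
```

```text
t 4.25 q [-0.41   0.528  1.588  0.629  1.25  -0.497] p [638.5 -87.6 243. ] F [-0.3  0.2 -4.3] w 56.0
x [-0.152 -0.806 -0.573] y [ 0.104  0.563 -0.82 ] z [ 0.983 -0.184 -0.002]
[  0.  312.4 563.   77.4 484.9 290.6  11.9] 0.010093568445142864
total rotvec deg [-90.49550617  -3.53278267  20.16340349]
88 5 [-29.8   3.2   8.4]
[ 0.    0.45  1.6   0.1   1.09 -0.01] 8.414511945881246e-15
97 -25 [-60.1   1.8  16. ]
[ 0.24  0.48  1.6  -0.48  1.15  0.33] 1.7053025658242404e-15
105 -55 [-90.5  -3.5  20.2]
[ 0.42  0.6   1.67 -1.    1.3   0.67] 4.8038373279268855e-11
```

Call:
{"op": "servo_tool", "data": {"moves": "0 0.02 0 -9 -0.4 2; 0.001 0.04 0 -18 -0.7 4; 0.001 0.06 0 -27.2 -1 6; 0.001 0.08 0 -36.2 -1.4 8; 0.001 0.1 0 -45.2 -1.8 10.1; 0.001 0.115 0 -54.3 -2.1 12.1; 0.001 0.125 0 -63.3 -2.5 14.1; 0.001 0.127 0 -72.4 -2.8 16.1"}}

```text
t: 5.25
ee_pos: [639.0, 38.8, 243.6]
orientation: [-1.634, 0.63, -1.584]
ft_force: [0.1, -0.2, -4.6]
width: 55.6
```

Run:
```python
from h import *
o=log()
from reach import tool
M=R.from_rotvec(o["orientation"]).as_matrix()
T=tool(np.radians(105),np.radians(-55))
print("total rotvec deg",np.degrees(R.from_matrix(T@M.T).as_rotvec()))
```

```text
t 5.25 q [ 0.321  0.497  1.661 -0.729  1.15   0.525] p [639.   38.8 243.6] F [ 0.1 -0.2 -4.6] w 55.6
x [ 0.109 -0.788  0.606] y [ 0.157 -0.589 -0.793] z [0.982 0.181 0.059]
total rotvec deg [-17.91222461  -0.57681452   3.99453861]
```

Call:
{"op": "servo_tool", "data": {"moves": "0 0 -0.02 -9 -0.3 2; 0 0 -0.06 -17.9 -0.6 4; 0 0 -0.11 -17.9 -0.6 4; 0 0 -0.15 -17.9 -0.6 4; 0 0 -0.165 -17.9 -0.6 4; 0 0 -0.165 -17.9 -0.6 4"}}

```text
t: 6.0
ee_pos: [639.3, 37.6, 77.6]
orientation: [-1.849, 0.332, -1.7]
ft_force: [-0.1, 0.1, -4.2]
width: 55.8
```

Run:
```python
from h import *
o=log()
im,_=snap("side","s3")
P=cloud(im)
a=im["pixels"][:,:,::-1]
c=proj(im,[[639,40,63]])[0].astype(int); print(c)
x0,y0=max(c[0]-100,0),max(c[1]-80,0)
cv2.imwrite("pics/s3z.png",cv2.resize(a[y0:y0+160,x0:x0+200],None,fx=3.5,fy=3.5,interpolation=2)); print(x0,y0)
```

```text
t 6.0 q [ 0.414  0.845  1.683 -1.076  1.16   0.9  ] p [639.3  37.6  77.6] F [-0.1  0.1 -4.2] w 55.8
x [ 0.149 -0.558  0.817] y [ 0.209 -0.789 -0.577] z [ 0.966  0.257 -0.001]
[269 227]
169 147
```

View pics/s3z.png

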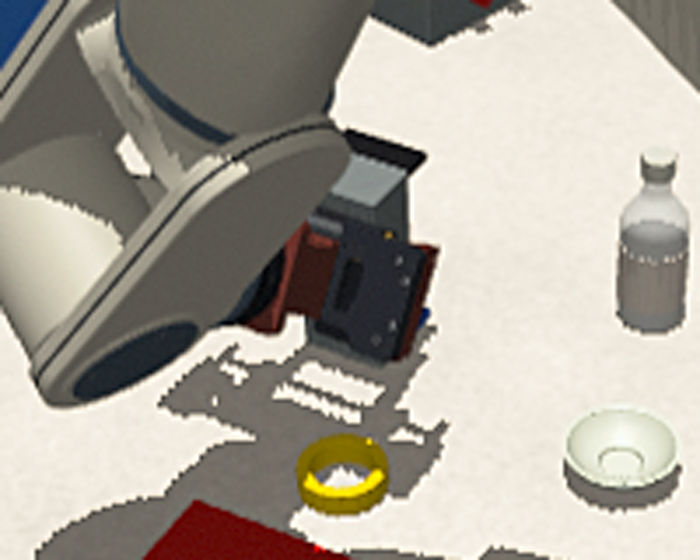

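Call:
{"op": "servo_tool", "data": {"moves": "0 0 -0.006 0 0 0; 0 0 -0.01 0 0 0; 0 0 -0.01 0 0 0"}}

```text
t: 6.42
ee_pos: [639.6, 37.7, 68.0]
orientation: [-1.847, 0.332, -1.7]
ft_force: [-0.6, 0.3, -4.7]
width: 56.1
```

Call:
{"op": "servo_tool", "data": {"moves": "0 0 -0.001 0 0 0; 0 0 -0.002 0 0 0"}}

```text
t: 6.68
ee_pos: [639.6, 37.7, 65.8]
orientation: [-1.848, 0.331, -1.7]
ft_force: [-0.2, 0.0, -4.7]
width: 55.7
```

Call:
{"op": "servo_tool", "data": {"moves": "0 0 -0.001 0 0 0; 0 0 -0.001 0 0 0"}}

```text
t: 6.92
ee_pos: [639.4, 37.7, 64.6]
orientation: [-1.848, 0.331, -1.7]
ft_force: [0.3, 0.1, -5.1]
width: 55.9
```

Call:
{"op": "servo_tool", "data": {"moves": "0 0 -0.001 0 0 0; 0 0 -0.001 0 0 0"}}

```text
t: 7.18
ee_pos: [639.5, 37.7, 63.6]
orientation: [-1.848, 0.331, -1.7]
ft_force: [-0.4, 0.4, -5.1]
width: 55.9
```

Call:
{"op": "servo_tool", "data": {"moves": "0 0 -0.001 0 0 0; 0 0 -0.001 0 0 0"}}

```text
t: 7.42
ee_pos: [639.5, 37.7, 62.6]
orientation: [-1.848, 0.331, -1.7]
ft_force: [0.3, 0.5, -5.2]
width: 56.1
```

Call:
{"op": "servo_tool", "data": {"moves": "0 0 -0.001 0 0 0; 0 0 -0.001 0 0 0"}}

```text
t: 7.68
ee_pos: [639.6, 37.7, 62.2]
orientation: [-1.848, 0.331, -1.701]
ft_force: [-1.0, 1.0, 0.8]
width: 55.8
```

Call:
{"op": "servo_tool", "data": {"moves": "0 0 -0.001 0 0 0; 0 0 -0.001 0 0 0"}}

```text
t: 7.92
ee_pos: [639.6, 37.8, 62.1]
orientation: [-1.848, 0.33, -1.702]
ft_force: [-4.6, 4.1, 7.4]
width: 55.3
```

Call:
{"op": "servo_tool", "data": {"moves": "0 0 0 0 0 0; 0 0 0 0 0 0; 0 0 0 0 0 0; 0 0 0 0 0 0; 0 0 0 0 0 0", "hand": 0}}

```text
t: 8.55
ee_pos: [639.5, 37.7, 60.6]
orientation: [-1.848, 0.331, -1.7]
ft_force: [0.0, -0.3, -0.3]
width: 88.0
```

Run:
```python
from h import *
o=log()
im,_=snap("side","s4")
a=im["pixels"][:,:,::-1]
cv2.imwrite("pics/s4z.png",cv2.resize(a[147:307,169:369],None,fx=3.5,fy=3.5,interpolation=2))
```

```text
t 8.55 q [ 0.414  0.873  1.678 -1.086  1.148  0.923] p [639.5  37.7  60.6] F [ 0.  -0.3 -0.3] w 88.0
x [ 0.149 -0.558  0.817] y [ 0.21  -0.789 -0.577] z [ 0.966  0.258 -0.   ]
```

View pics/s4z.png

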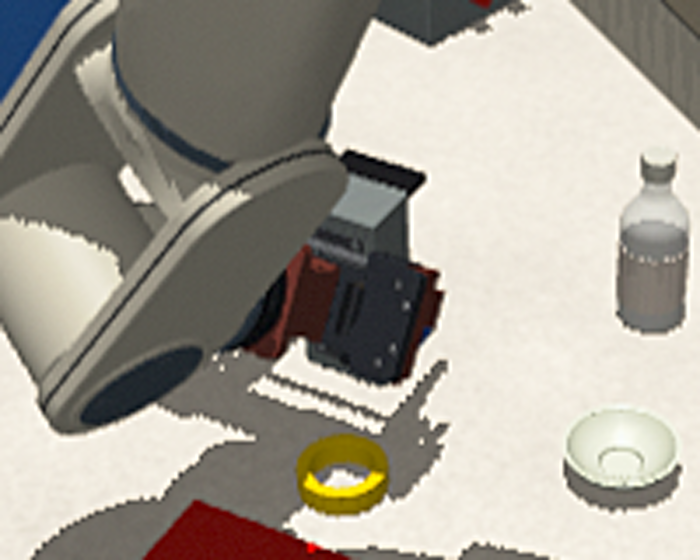

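Call:
{"op": "servo_tool", "data": {"moves": "-0.004 0.016 0.012 0 0 0; -0.013 0.047 0.035 0 0 0; -0.023 0.087 0.064 0 0 0; -0.032 0.118 0.087 0 0 0; -0.032 0.12 0.13 0 0 0; -0.032 0.12 0.18 0 0 0; -0.03 0.11 0.22 -9.7 -2.6 0"}}

```text
t: 9.48
ee_pos: [610.2, 148.9, 286.4]
orientation: [-1.917, 0.172, -1.822]
ft_force: [0.1, -0.2, -0.5]
width: 87.9
```

Run:
```python
from h import *
o=log()
im,_=snap("top","t4")
P=cloud(im)
m=(P[...,2]>115)&(P[...,2]<140)&(abs(P[...,0]-640)<60)&(abs(P[...,1]-40)<60)
k,l,s,ce=cv2.connectedComponentsWithStats(m.astype(np.uint8))
for i in range(1,k):
    if s[i,4]>30:
        Q=P[l==i]; print(s[i],Q.mean(0).round(1),[np.round(x,2) for x in cv2.minAreaRect(Q[:,:2].astype(np.float32))])
cv2.imwrite("pics/t4z.png",cv2.resize(im["pixels"][120:300,230:430,::-1],None,fx=3.5,fy=3.5,interpolation=2))
```

```text
t 9.47 q [ 0.622  0.638  1.582 -1.012  1.567  0.737] p [610.2 148.9 286.4] F [ 0.1 -0.2 -0.5] w 87.9
x [ 0.103 -0.413  0.905] y [ 0.236 -0.874 -0.425] z [0.966 0.257 0.008]
[302 171  33  32 726] [642.8  27.3 126.4] [array([643.94,  27.63]), array([58.68, 61.76]), np.float64(14.44)]
```

View pics/t4z.png

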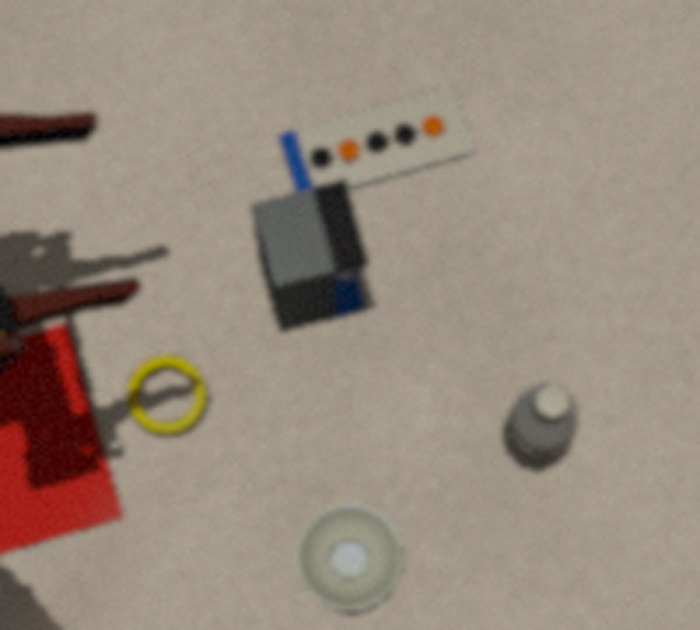

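Run:
```python
from h import *
from fk import *
from reach import tool
p,_=fit()
o=ctrl.get_obs(); M=R.from_rotvec(o["orientation"]).as_matrix(); q=np.array(o["qpos"])
rd=np.radians
for (x,y,z,t) in [(612,140,300,-55),(615,120,310,-45),(620,90,320,-30),(630,50,320,-10),(645,0,320,10),(655,-40,320,30),(670,-80,310,50),(678,-103,290,65),(678,-103,290,75),(678,-103,102,75),(640.5,37,63,75)]:
    T=tool(rd(105),rd(t)); q,e=ik(np.array([x,y,z]),T,p,q)
    print(t,(np.array([x,y,z])-o["ee_pos"]).round(0),np.degrees(R.from_matrix(T@M.T).as_rotvec()).round(1),q.round(2),round(e,4))
```

```text
-55 [ 2. -9. 13.] [9.9 3.  0.1] [ 0.57  0.55  1.58 -0.9   1.48  0.63] 0.0
-45 [  5. -29.  23.] [19.6  5.6  0.1] [ 0.5   0.47  1.59 -0.78  1.38  0.51] 0.0
-30 [ 10. -59.  33.] [34.1  9.5  0.1] [ 0.36  0.38  1.59 -0.55  1.27  0.29] 0.0
-10 [ 20. -99.  33.] [53.4 14.6  0.2] [ 0.14  0.35  1.56 -0.18  1.21 -0.06] 0.0
10 [  35. -149.   33.] [72.7 19.8  0.3] [-0.09  0.41  1.48  0.17  1.32 -0.4 ] 0.0
30 [  45. -189.   33.] [92.1 24.9  0.3] [-0.27  0.52  1.37  0.45  1.53 -0.62] 0.0
50 [  60. -229.   23.] [111.4  30.1   0.4] [-0.4   0.7   1.24  0.67  1.78 -0.72] 0.0
65 [  68. -252.    3.] [125.9  33.9   0.4] [-0.46  0.84  1.16  0.82  1.95 -0.75] 0.0
75 [  68. -252.    3.] [135.6  36.5   0.5] [-0.48  0.91  1.14  0.93  2.05 -0.74] 0.0
75 [  68. -252. -185.] [135.6  36.5   0.5] [-0.48  1.15  1.11  0.86  1.92 -0.92] 0.0
75 [  31. -112. -224.] [135.6  36.5   0.5] [-0.33  1.11  1.35  0.94  1.71 -1.01] 0.0
```

Rotation per row ~10°: first 8 rows to about 80° turn.

Call:
{"op": "servo_tool", "data": {"moves": "0.002 -0.009 0.013 9.9 2.7 0; 0.005 -0.029 0.023 19.6 5.3 0; 0.008 -0.045 0.03 29.5 8 0; 0.012 -0.065 0.033 39 10.5 0; 0.016 -0.085 0.033 48.5 13 0; 0.022 -0.105 0.033 58 15.7 0; 0.028 -0.13 0.033 67.5 18.2 0; 0.035 -0.15 0.033 77 20.8 0"}}

```text
t: 10.52
ee_pos: [645.3, -1.9, 315.2]
orientation: [-1.149, 1.154, -0.81]
ft_force: [0.3, -0.2, 0.2]
width: 87.9
```

Call:
{"op": "servo_tool", "data": {"moves": "0.005 -0.02 0 9.7 2.6 0; 0.01 -0.035 0 19.4 5.2 0; 0.018 -0.055 -0.005 29 7.8 0; 0.023 -0.075 -0.01 38.7 10.4 0; 0.028 -0.09 -0.02 48.3 13 0; 0.033 -0.102 -0.03 58.6 15.7 0; 0.033 -0.102 -0.06 58.6 15.7 0; 0.033 -0.102 -0.11 58.6 15.7 0"}}

```text
t: 11.52
ee_pos: [678.5, -103.7, 203.0]
orientation: [-0.404, 1.515, 0.007]
ft_force: [-0.2, -0.6, -0.1]
width: 87.8
```

Run:
```python
from h import *
o=log()
from reach import tool
M=R.from_rotvec(o["orientation"]).as_matrix()
T=tool(np.radians(105),np.radians(75))
print("rotvec deg",np.degrees(R.from_matrix(T@M.T).as_rotvec()), "shift",np.array([678,-103,102])-o["ee_pos"])
im,o=snap("wrist","w5")
snap("side","s5")
```

```text
t 11.53 q [-0.477  1.016  1.139  0.895  1.988 -0.836] p [ 678.5 -103.7  203. ] F [-0.2 -0.6 -0.1] w 87.8
x [ 0.069 -0.244 -0.967] y [-0.253  0.934 -0.253] z [0.965 0.262 0.003]
rotvec deg [-0.36784352  0.09069921 -0.20004044] shift [  -0.46267814    0.68666658 -101.01259984]
```

View pics/w5.png

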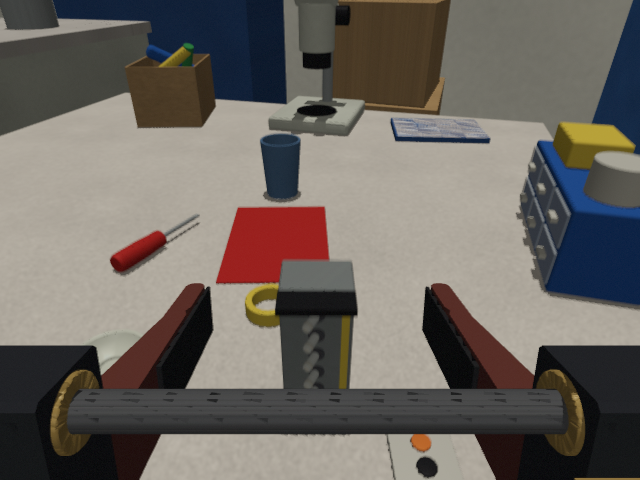

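View pics/s5.png

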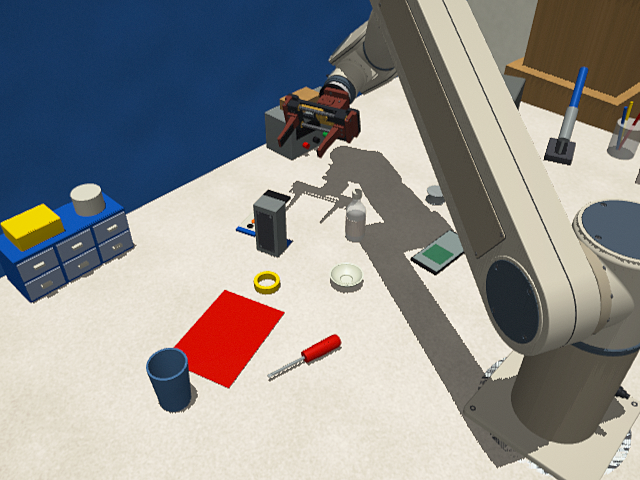

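Run:
```python
from h import *
for n in ("top0","side0"):
    im=dict(np.load(n+".npz")); P=cloud(im)
    m=(P[...,2]>20)&(P[...,2]<300)&(P[...,0]>750)&(P[...,1]<-150)&(P[...,1]>-600)
    Q=P[m]; print(n,Q.min(0),Q.max(0),np.percentile(Q,[1,99],axis=0))
```

```text
top0 [ 849.70629715 -468.6033643    20.15696298] [ 969.19838311 -246.83854778  149.46919267] [[ 852.47529865 -464.38478745   24.26277621]
 [ 964.56424916 -247.7244975   145.04451629]]
side0 [ 846.42238858 -599.94478353   20.00594094] [1456.446358   -150.00129255  299.93318767] [[ 853.35880184 -589.57912722   22.7205136 ]
 [1450.57451421 -154.29314376  289.31648417]]
```

Call:
{"op": "servo_tool", "data": {"moves": "0 0 -0.05 0 0 0; 0 0.001 -0.095 0 0 0; -0.006 0.02 -0.107 0 0 0; -0.016 0.06 -0.117 0 0 0; -0.027 0.1 -0.128 0 0 0; -0.034 0.128 -0.136 0 0 0; -0.038 0.141 -0.14 0 0 0; -0.038 0.141 -0.14 0 0 0"}}

```text
t: 12.62
ee_pos: [639.8, 37.8, 65.2]
orientation: [-0.402, 1.517, 0.012]
ft_force: [-0.0, -0.3, -0.1]
width: 87.8
```

Run:
```python
from h import *
o=log()
im,_=snap("side","s6"); t,_=snap("top","t6")
cv2.imwrite("pics/s6z.png",np.hstack([cv2.resize(im["pixels"][150:290,200:340,::-1],(400,400)),cv2.resize(t["pixels"][140:240,270:370,::-1],(400,400))]))
```

```text
t 12.62 q [-0.332  1.111  1.346  0.943  1.724 -1.015] p [639.8  37.8  65.2] F [-0.  -0.3 -0.1] w 87.8
x [ 0.067 -0.24  -0.969] y [-0.255  0.934 -0.249] z [0.965 0.264 0.001]
```

View pics/s6z.png

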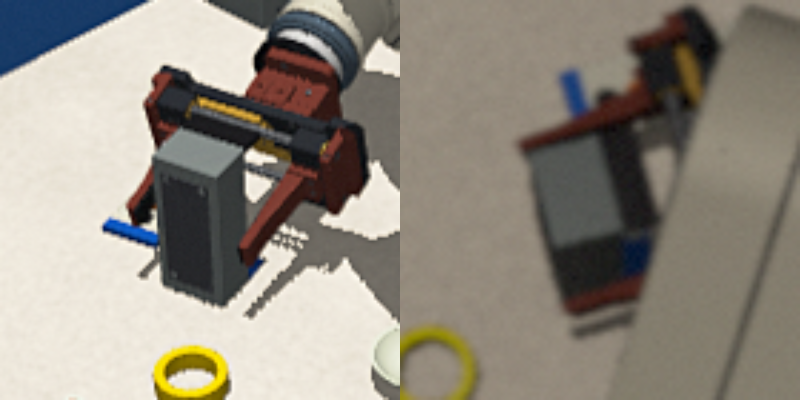

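Call:
{"op": "servo_tool", "data": {"moves": "0 0 0 0 0 0; 0 0 0 0 0 0; 0 0 0 0 0 0; 0 0 0 0 0 0; 0 0 0 0 0 0; 0 0 0 0 0 0", "hand": 255}}

```text
t: 13.48
ee_pos: [639.6, 36.5, 63.6]
orientation: [-0.401, 1.519, 0.011]
ft_force: [0.7, -2.3, 0.2]
width: 55.9
```

Run:
```python
from h import *
from fk import *
from reach import tool
o=log()
p,_=fit(); M=R.from_rotvec(o["orientation"]).as_matrix(); q=np.array(o["qpos"]); rd=np.radians
for (x,y,z,t) in [(640,38,240,75),(600,80,250,50),(560,150,250,20),(521.5,266.5,200,-15),(521.5,266.5,24,-15),(521.5,266.5,24,-10)]:
    T=tool(rd(106.7 if t<30 else 105),rd(t)); q,e=ik(np.array([x,y,z]),T,p,q)
    print(t,(np.array([x,y,z])-o["ee_pos"]).round(0),np.degrees(R.from_matrix(T@M.T).as_rotvec()).round(1),q.round(2),round(e,4))
```

```text
t 13.47 q [-0.334  1.114  1.345  0.943  1.723 -1.015] p [639.6  36.5  63.6] F [ 0.7 -2.3  0.2] w 55.9
x [ 0.065 -0.24  -0.969] y [-0.254  0.935 -0.248] z [ 0.965  0.262 -0.   ]
75 [  0.   1. 176.] [-0.6 -0.2 -0.2] [-0.33  0.85  1.41  0.97  1.83 -0.85] 0.0
50 [-40.  43. 186.] [-24.7  -6.7  -0.2] [-0.22  0.6   1.58  0.75  1.5  -0.75] 0.0
20 [-80. 113. 186.] [-53.5 -15.3   1.4] [ 0.07  0.38  1.71  0.37  1.15 -0.39] 0.0
-15 [-118.  230.  136.] [-87.1 -24.9   1.2] [ 0.58  0.45  1.72 -0.29  1.06  0.44] 0.0
-15 [-118.  230.  -40.] [-87.1 -24.9   1.2] [ 0.58  0.72  1.77 -0.37  0.76  0.56] 0.0
-10 [-118.  230.  -40.] [-82.3 -23.5   1.2] [ 0.54  0.7   1.79 -0.26  0.71  0.45] 0.0
```

Call:
{"op": "servo_tool", "data": {"moves": "0 0 0.015 0 0 0; 0 0 0.05 0 0 0; 0 0 0.1 0 0 0; -0.005 0.01 0.14 -9.5 -2.7 0.1; -0.015 0.03 0.16 -19 -5.4 0.2; -0.03 0.06 0.17 -28.8 -8.2 0.4; -0.045 0.09 0.17 -38.4 -11 0.5; -0.06 0.12 0.17 -48 -13.8 0.7"}}

```text
t: 14.48
ee_pos: [578.5, 157.3, 235.0]
orientation: [-1.037, 1.221, -0.664]
ft_force: [-0.5, 1.2, -4.6]
width: 55.8
```

Call:
{"op": "servo_tool", "data": {"moves": "-0.015 0.03 0 -9.6 -2.8 0.1; -0.03 0.06 -0.01 -19.2 -5.5 0.2; -0.043 0.085 -0.03 -28.8 -8.3 0.3; -0.054 0.102 -0.06 -38.5 -11 0.5; -0.058 0.11 -0.09 -38.5 -11 0.5; -0.058 0.11 -0.1 -38.5 -11 0.5; -0.058 0.11 -0.1 -38.5 -11 0.5"}}

```text
t: 15.35
ee_pos: [521.2, 265.8, 133.6]
orientation: [-1.484, 0.839, -1.179]
ft_force: [0.8, 0.1, -4.5]
width: 55.6
```

Run:
```python
from h import *
from reach import tool
o=log()
M=R.from_rotvec(o["orientation"]).as_matrix()
T=tool(np.radians(106.7),np.radians(-14.4))
print("rotvec deg",np.degrees(R.from_matrix(T@M.T).as_rotvec()).round(2))
im,_=snap("side","s7"); t,_=snap("top","t7")
cv2.imwrite("pics/s7z.png",np.hstack([cv2.resize(im["pixels"][200:420,120:340,::-1],(400,400)),cv2.resize(t["pixels"][180:320,130:270,::-1],(400,400))]))
```

```text
t 15.35 q [ 0.57   0.543  1.753 -0.299  0.94   0.467] p [521.2 265.8 133.6] F [ 0.8  0.1 -4.5] w 55.6
x [ 0.278 -0.928  0.248] y [ 0.07  -0.238 -0.969] z [ 0.958  0.287 -0.002]
rotvec deg [-0.02 -0.1   0.03]
```

View pics/s7z.png

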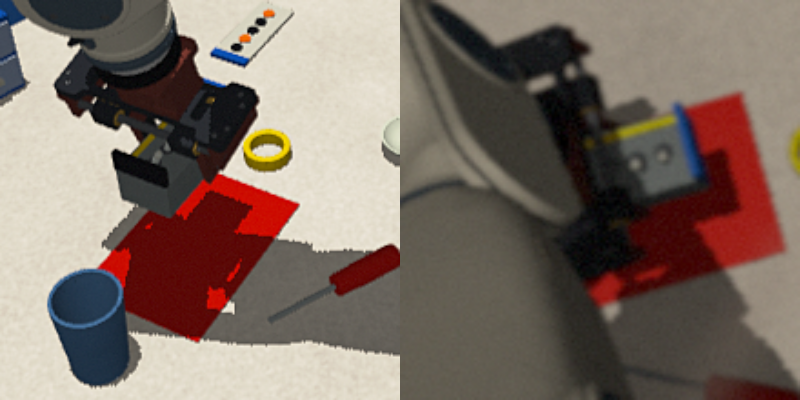

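Call:
{"op": "servo_tool", "data": {"moves": "0 0 -0.03 0 0 0; 0 0 -0.065 0 0 0; 0 0 -0.09 0 0 0; 0 0 -0.1 0 0 0; 0 0 -0.102 0 0 0; 0 0 -0.102 0 0 0"}}

```text
t: 16.2
ee_pos: [522.4, 266.9, 32.8]
orientation: [-1.48, 0.837, -1.179]
ft_force: [-0.1, 0.1, -4.9]
width: 55.9
```

Call:
{"op": "servo_tool", "data": {"moves": "0 0 -0.001 0 0 0; 0 0 -0.002 0 0 0; 0 0 -0.003 0 0 0; 0 0 -0.003 0 0 0"}}

```text
t: 16.7
ee_pos: [521.4, 266.7, 28.6]
orientation: [-1.483, 0.837, -1.178]
ft_force: [0.7, -0.3, -5.0]
width: 56.1
```

Call:
{"op": "servo_tool", "data": {"moves": "0 0 -0.001 0 0 0; 0 0 -0.002 0 0 0; 0 0 -0.002 0 0 0"}}

```text
t: 17.08
ee_pos: [521.4, 266.7, 26.5]
orientation: [-1.483, 0.837, -1.178]
ft_force: [-0.2, -0.8, -3.9]
width: 55.8
```

Call:
{"op": "servo_tool", "data": {"moves": "0 0 -0.001 0 0 0; 0 0 -0.001 0 0 0"}}

```text
t: 17.32
ee_pos: [521.5, 266.7, 25.6]
orientation: [-1.483, 0.837, -1.178]
ft_force: [0.7, -0.3, -4.0]
width: 56.0
```

Call:
{"op": "servo_tool", "data": {"moves": "0 0 -0.001 0 0 0; 0 0 -0.001 0 0 0"}}

```text
t: 17.58
ee_pos: [521.5, 266.7, 24.6]
orientation: [-1.482, 0.837, -1.178]
ft_force: [0.1, -0.0, -4.4]
width: 55.9
```

Call:
{"op": "servo_tool", "data": {"moves": "0 0 -0.001 0 0 0; 0 0 -0.001 0 0 0"}}

```text
t: 17.82
ee_pos: [521.6, 266.7, 24.0]
orientation: [-1.482, 0.837, -1.178]
ft_force: [-2.0, 0.1, 0.0]
width: 55.9
```

Call:
{"op": "servo_tool", "data": {"moves": "0 0 -0.001 0 0 0; 0 0 -0.001 0 0 0"}}

```text
t: 18.08
ee_pos: [521.6, 266.7, 23.7]
orientation: [-1.482, 0.837, -1.179]
ft_force: [-3.2, -0.5, 7.8]
width: 55.7
```

Call:
{"op": "servo_tool", "data": {"moves": "0 0 0 0 0 0; 0 0 0 0 0 0; 0 0 0 0 0 0; 0 0 0 0 0 0; 0 0 0 0 0 0", "hand": 0}}

```text
t: 18.7
ee_pos: [523.7, 267.8, 24.0]
orientation: [-1.478, 0.835, -1.179]
ft_force: [2.9, 0.9, 4.6]
width: 87.6
```

Call:
{"op": "servo_tool", "data": {"moves": "-0.001 0.004 0.015 0 0 0; -0.003 0.012 0.05 0 0 0; -0.007 0.024 0.1 0 0 0; -0.011 0.036 0.15 0 0 0; -0.02 0.02 0.19 4.5 1.3 0; -0.02 -0.01 0.22 9 2.6 0; -0.02 -0.04 0.24 13.8 4.1 0;-0.02 -0.06 0.24 13.8 4.1 0"}}

```text
t: 19.7
ee_pos: [502.1, 205.2, 264.9]
orientation: [-1.328, 0.991, -0.994]
ft_force: [-0.3, 0.4, 0.2]
width: 87.8
```

Run:
```python
from h import *
o=log()
snap("wrist","w8"); im,_=snap("side","s8")
```

```text
t 19.7 q [3.650e-01 2.730e-01 1.795e+00 1.000e-03 1.070e+00 7.500e-02] p [502.1 205.2 264.9] F [-0.3  0.4  0.2] w 87.8
x [ 0.286 -0.958 -0.001] y [ 0.004  0.002 -1.   ] z [0.958 0.286 0.004]
```

View pics/w8.png

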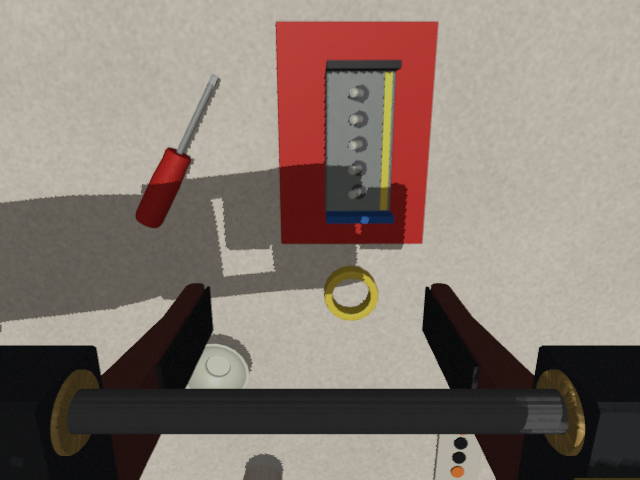

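View pics/s8.png

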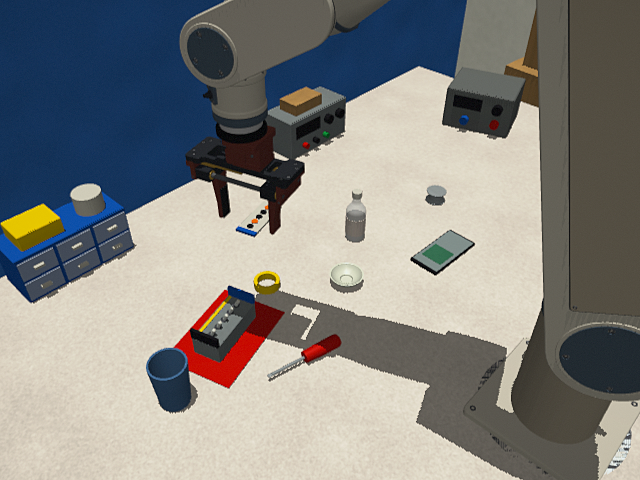

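Run:
```python
from h import *
from workcell import ctrl
o=ctrl.get_obs(); im=dict(np.load("w8.npz")); 
P=cloud(im,o); hsv=cv2.cvtColor(im["pixels"],cv2.COLOR_RGB2HSV)
m=((hsv[...,0]<8)|(hsv[...,0]>172))&(hsv[...,1]>150)&(hsv[...,2]>50)
v,u=np.mgrid[:480,:640]; m&=(u>265)&(v<260)
c=max(cv2.findContours(m.astype(np.uint8),cv2.RETR_EXTERNAL,2)[0],key=cv2.contourArea)
print("mat",cv2.minAreaRect(ray(im,c[:,0,:],3,o)[:,:2].astype(np.float32)))
reg=(u>300)&(u<420)&(v>50)&(v<235)
Q=P[reg&(P[...,2]>35)&(P[...,2]<75)]; print("box",np.nanmedian(Q[:,2]),cv2.minAreaRect(Q[:,:2].astype(np.float32)))
Q=P[reg&(P[...,2]>58)&(P[...,2]<75)]; print("guards",cv2.minAreaRect(Q[:,:2].astype(np.float32)),Q[:,2].mean())
face=reg&(abs(P[...,2]-43)<3); Q=P[face]; A=np.c_[Q[:,:2]-Q[:,:2].mean(0),np.ones(len(Q))]; print("plane",np.linalg.lstsq(A,Q[:,2],rcond=None)[0])
T=reg&(P[...,2]>50)
k,l,s,ce=cv2.connectedComponentsWithStats(T.astype(np.uint8))
for i in range(1,k):
    if s[i,4]>15: Q=P[l==i]; print(s[i],Q.mean(0).round(1),Q[:,2].max().round(1))
b=cv2.resize(im["pixels"][40:250,270:440,::-1],None,fx=3.2,fy=2.8,interpolation=2); cv2.imwrite("pics/w8z.png",b)
```

```text
mat ((517.0859375, 264.39385986328125), (138.12989807128906, 197.60247802734375), 16.626956939697266)
box 42.104158165779154 ((518.9600830078125, 265.3448181152344), (56.346656799316406, 126.00236511230469), 16.62993049621582)
guards ((519.15380859375, 265.4887390136719), (56.33246994018555, 125.75719451904297), 16.834877014160156) 62.151543573064984
plane [ 3.28583135e-03 -1.12193247e-03  4.19048018e+01]
[327  59  76  10 748] [501.5 322.5  61.9] 65.1
[350  87  13  10  99] [502.  302.   56.4] 59.8
[350 114  12  10  93] [508.1 283.2  56.5] 60.2
[349 140  12   9  88] [513.4 264.   56.7] 60.1
[349 164  11  10  83] [519.1 245.1  56.7] 59.4
[349 188  11  10  83] [525.2 226.3  56.5] 60.1
[327 212  68  11 709] [536.3 209.1  60.7] 65.1
```

View pics/w8z.png

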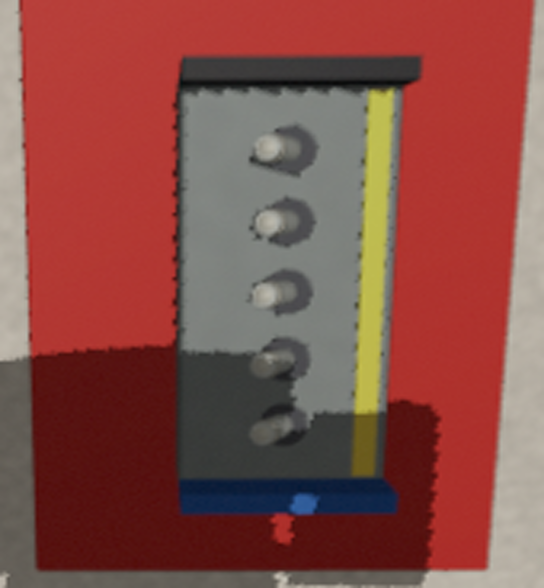

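Call:
{"op": "servo_tool", "data": {"moves": "0.003 0.04 -0.02 0 0 0; 0.006 0.08 -0.06 0 0 0; 0.009 0.1 -0.1 0 0 0; 0.009 0.1 -0.14 0 0 0; 0.009 0.1 -0.155 0 0 0; 0.009 0.1 -0.155 0 0 0; 0.009 0.1 -0.155 0 0 0", "hand": 127}}

```text
t: 20.68
ee_pos: [511.2, 307.2, 108.9]
orientation: [-1.33, 0.991, -0.991]
ft_force: [0.4, 0.4, -1.3]
width: 43.7
```

Run:
```python
from h import *
o=log()
P=np.array(o["ee_pos"]); n=np.array([.958,.287]);u=np.array([-.287,.958]); print("n,u",P[:2]@n,P[:2]@u)
im,_=snap("side","s9"); snap("wrist","w9")
cv2.imwrite("pics/s9z.png",cv2.resize(im["pixels"][230:390,140:340,::-1],None,fx=4,fy=3.7,interpolation=2))
# predicted fingertip centre and pad inner points in side view
```

```text
t 20.68 q [5.210e-01 5.580e-01 1.775e+00 1.000e-03 8.070e-01 2.280e-01] p [511.2 307.2 108.9] F [ 0.4  0.4 -1.3] w 43.7
x [ 0.288 -0.958 -0.001] y [ 0.002  0.002 -1.   ] z [0.958 0.288 0.003]
n,u 577.9097448443257 147.61169973647975
```

View pics/s9z.png

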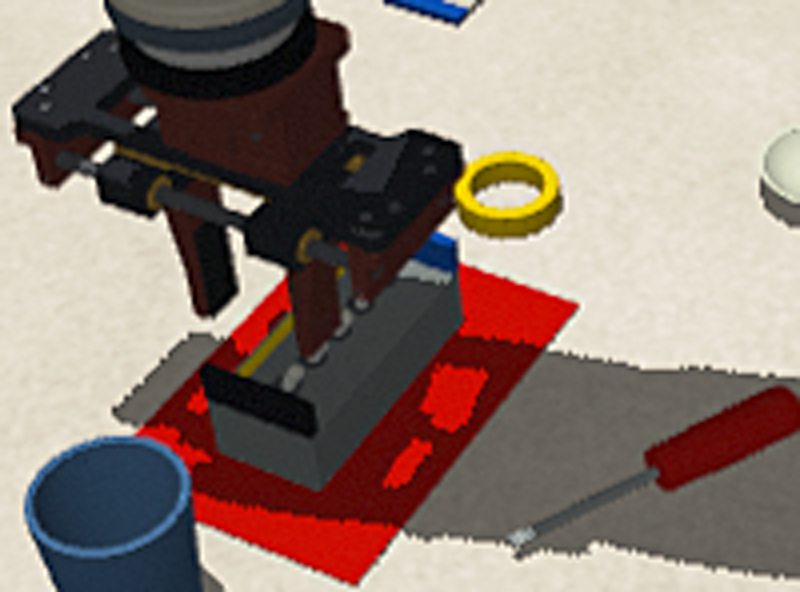

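View pics/w9.png

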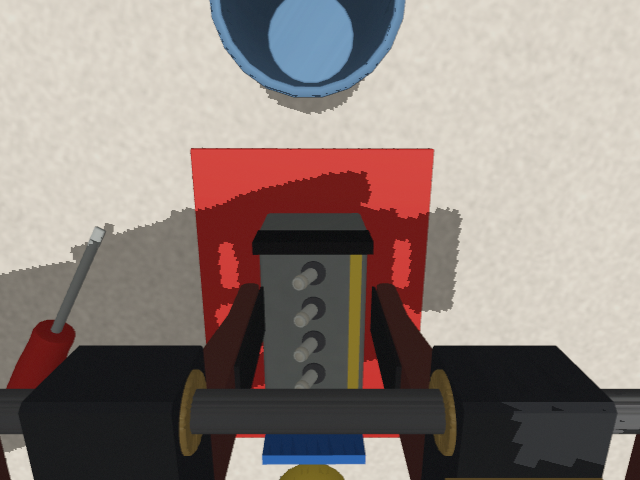

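Run:
```python
from h import *
o=ctrl.get_obs(); im=dict(np.load("w9.npz")); P=cloud(im,o)
n=np.array([.958,.287]);u=np.array([-.287,.958])
w=ray(im,[(299,283),(299,319),(299,352)],58,o); print(w[:,:2]@n,w[:,:2]@u)
v,uu=np.mgrid[:480,:640]
m=(uu>255)&(uu<372)&(v>205)&(v<255)&(P[...,2]>57)&(P[...,2]<70)
Q=P[m][:,:2]; print("guard u",(Q@u).min(),(Q@u).max(),"n",(Q@n).min(),(Q@n).max())
```

```text
[568.33363991 568.11334582 567.90095663] [145.13389827 125.61231628 106.79123443]
guard u 162.2620119826841 169.15922581550075 n 548.1385194520711 602.7884535253278
```

Call:
{"op": "servo_tool", "data": {"moves": "0.0005 -0.002 -0.01 0 0 0; 0.0005 -0.002 -0.025 0 0 0; 0.0005 -0.002 -0.036 0 0 0; 0.0005 -0.002 -0.036 0 0 0"}}

```text
t: 21.28
ee_pos: [510.2, 304.2, 70.1]
orientation: [-1.335, 0.993, -0.991]
ft_force: [-0.4, 0.3, -0.6]
width: 44.3
```

Call:
{"op": "servo_tool", "data": {"moves": "0.004 0.001 0 0 0 0; 0.0075 0.0022 0 0 0 0; 0.0105 0.0032 0 0 0 0; 0.0135 0.004 0 0 0 0; 0.016 0.0048 0 0 0 0; 0.0185 0.0055 0 0 0 0; 0.021 0.0063 0 0 0 0; 0.022 0.0066 0 0 0 0"}}

```text
t: 22.28
ee_pos: [533.0, 311.3, 71.7]
orientation: [-1.333, 0.992, -0.991]
ft_force: [-4.0, -1.4, 2.9]
width: 44.2
```

Run:
```python
from h import *
o=log()
P=np.array(o["ee_pos"]); n=np.array([.958,.287]);u=np.array([-.287,.958]); print("n,u",P[:2]@n,P[:2]@u)
im,_=snap("side","s10"); w,_=snap("wrist","w10")
cv2.imwrite("pics/s10z.png",np.hstack([cv2.resize(im["pixels"][270:370,180:280,::-1],(400,400),interpolation=2),cv2.resize(w["pixels"][200:400,220:420,::-1],(400,400),interpolation=2)]))
```

```text
t 22.27 q [5.090e-01 6.380e-01 1.734e+00 1.000e-03 7.690e-01 2.160e-01] p [533.  311.3  71.7] F [-4.  -1.4  2.9] w 44.2
x [ 0.288 -0.958 -0.001] y [ 0.     0.001 -1.   ] z [0.958 0.288 0.   ]
n,u 599.9254315115196 145.23980132870312
```

View pics/s10z.png

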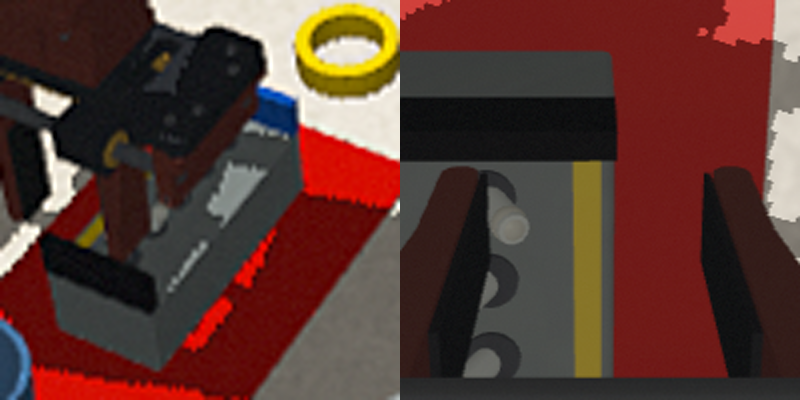

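Call:
{"op": "servo_tool", "data": {"moves": "-0.01 -0.003 0 0 0 0; -0.022 -0.0066 0 0 0 0; -0.022 -0.0066 0.025 0 0 0; -0.022 -0.0066 0.04 0 0 0; -0.014 -0.033 0.04 0 0 0; -0.005 -0.064 0.04 0 0 0; -0.005 -0.064 0.04 0 0 0; -0.005 -0.064 0.04 0 0 0"}}

```text
t: 23.38
ee_pos: [527.9, 247.7, 111.8]
orientation: [-1.331, 0.992, -0.991]
ft_force: [0.7, -0.6, 0.4]
width: 44.2
```

Run:
```python
from h import *
o=log()
P=np.array(o["ee_pos"]); n=np.array([.958,.287]);u=np.array([-.287,.958]); print("n,u",P[:2]@n,P[:2]@u)
w,o=snap("wrist","w11"); P=cloud(w,o)
v,uu=np.mgrid[:480,:640]
m=(P[...,2]>58)&(P[...,2]<70)&(v<250)&(abs(P[...,1]-320)<30)
Q=P[m][:,:2]; print("guard u",(Q@u).min(),(Q@u).max(),"n",(Q@n).min(),(Q@n).max())
```

```text
t 23.38 q [0.418 0.538 1.803 0.002 0.799 0.125] p [527.9 247.7 111.8] F [ 0.7 -0.6  0.4] w 44.2
x [ 0.288 -0.958 -0.001] y [ 0.001  0.002 -1.   ] z [0.958 0.288 0.001]
n,u 576.8517139037627 85.76661384545267
guard u 142.0194973187165 168.49600561382886 n 547.0479584269231 603.1189618552615
```

View pics/w11.png

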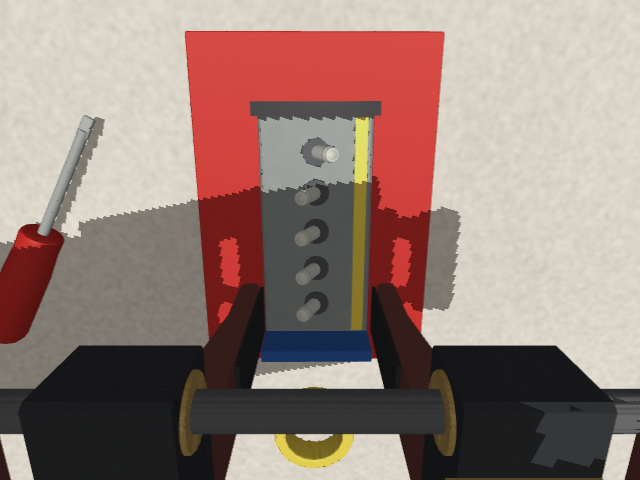

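Call:
{"op": "servo_tool", "data": {"moves": "0 0 -0.01 0 0 0; 0 0 -0.025 0 0 0; 0 0 -0.04 0 0 0; 0 0 -0.04 0 0 0"}}

```text
t: 23.92
ee_pos: [526.8, 246.9, 69.7]
orientation: [-1.335, 0.993, -0.99]
ft_force: [-0.5, 0.7, 0.6]
width: 44.0
```

Call:
{"op": "servo_tool", "data": {"moves": "0.004 0.001 0 0 0 0; 0.0075 0.0022 0 0 0 0; 0.0105 0.0032 0 0 0 0; 0.0135 0.004 0 0 0 0; 0.016 0.0048 0 0 0 0; 0.0185 0.0055 0 0 0 0; 0.021 0.0063 0 0 0 0; 0.022 0.0066 0 0 0 0"}}

```text
t: 24.92
ee_pos: [550.2, 253.9, 71.7]
orientation: [-1.332, 0.992, -0.991]
ft_force: [-3.7, -0.7, 2.0]
width: 43.9
```

Run:
```python
from h import *
o=log()
P=np.array(o["ee_pos"]); n=np.array([.958,.287]);u=np.array([-.287,.958]); print("n,u",P[:2]@n,P[:2]@u)
```

```text
t 24.93 q [4.120e-01 6.260e-01 1.761e+00 1.000e-03 7.540e-01 1.190e-01] p [550.2 253.9  71.7] F [-3.7 -0.7  2. ] w 43.9
x [ 0.288 -0.958 -0.001] y [ 0.     0.001 -1.   ] z [0.958 0.288 0.001]
n,u 599.927998138324 85.36709278924243
```

Same force signature. Back off, raise and look.

Call:
{"op": "servo_tool", "data": {"moves": "-0.01 -0.003 0 0 0 0; -0.022 -0.0066 0 0 0 0; -0.022 -0.0066 0.025 0 0 0; -0.022 -0.0066 0.07 0 0 0; -0.03 -0.04 0.12 0 0 0; -0.04 -0.07 0.17 0 0 0; -0.045 -0.08 0.19 0 0 0; -0.045 -0.08 0.19 0 0 0"}}

```text
t: 25.92
ee_pos: [505.0, 173.5, 263.2]
orientation: [-1.329, 0.99, -0.993]
ft_force: [-0.3, -0.9, -0.3]
width: 44.4
```

Run:
```python
from h import *
o=log()
n=np.array([.958,.287]);u=np.array([-.287,.958])
im,o=snap("wrist","w12"); t,_=snap("top","t12"); s,_=snap("side","s12")
P=cloud(im,o); hsv=cv2.cvtColor(im["pixels"],cv2.COLOR_RGB2HSV)
v,uu=np.mgrid[:480,:640]
m=((hsv[...,0]<8)|(hsv[...,0]>172))&(hsv[...,1]>150)&(hsv[...,2]>50)&(uu>250)&(v<270)
c=max(cv2.findContours(m.astype(np.uint8),cv2.RETR_EXTERNAL,2)[0],key=cv2.contourArea)
mr=cv2.minAreaRect(ray(im,c[:,0,:],3,o)[:,:2].astype(np.float32)); print("mat",mr)
reg=(abs(P[...,0]-520)<60)&(abs(P[...,1]-266)<75)&(P[...,2]>35)&(P[...,2]<75)
Q=P[reg]; br=cv2.minAreaRect(Q[:,:2].astype(np.float32)); print("box",br, "off n,u",(np.array(br[0])-mr[0])@n,(np.array(br[0])-mr[0])@u)
cn=np.array(br[0])@n; cu=np.array(br[0])@u
for i,x in enumerate([40,20,0,-20,-40]):
    Q=P[reg&(P[...,2]>54)]; a=Q[:,:2]@u-cu; q=Q[abs(a+x)<7]; print("t",i+1,len(q),"n off",((q[:,:2]@n).mean()-cn).round(1))
f=Q=P[reg&(abs(P[...,2]-43)<3)]; A=np.c_[Q[:,:2]-Q[:,:2].mean(0),np.ones(len(Q))]; print("plane",np.linalg.lstsq(A,Q[:,2],rcond=None)[0])
# bystanders by top
a=dict(np.load("top0.npz")); d=cv2.absdiff(cv2.cvtColor(a["pixels"],6),cv2.cvtColor(t["pixels"],6)); 
cv2.imwrite("pics/all12.png",np.hstack([cv2.resize(im["pixels"][:,:,::-1],(400,300)),cv2.resize(t["pixels"][:,:,::-1],(400,300))]))
```

```text
t 25.93 q [3.080e-01 2.620e-01 1.814e+00 1.000e-03 1.061e+00 1.700e-02] p [505.  173.5 263.2] F [-0.3 -0.9 -0.3] w 44.4
x [ 0.287 -0.958 -0.001] y [ 0.004  0.002 -1.   ] z [0.958 0.287 0.004]
mat ((521.6096801757812, 258.6830749511719), (139.27139282226562, 183.60948181152344), 16.63897132873535)
box ((520.8536987304688, 266.286865234375), (56.29035949707031, 126.12503814697266), 16.811315536499023) off n,u 1.4580575866699217 7.501397766113281
t 1 82 n off -5.7
t 2 97 n off 5.4
t 3 90 n off -6.0
t 4 98 n off -5.7
t 5 120 n off 5.2
plane [5.46765711e-03 2.13635968e-03 4.43444607e+01]
```

View pics/w12.png

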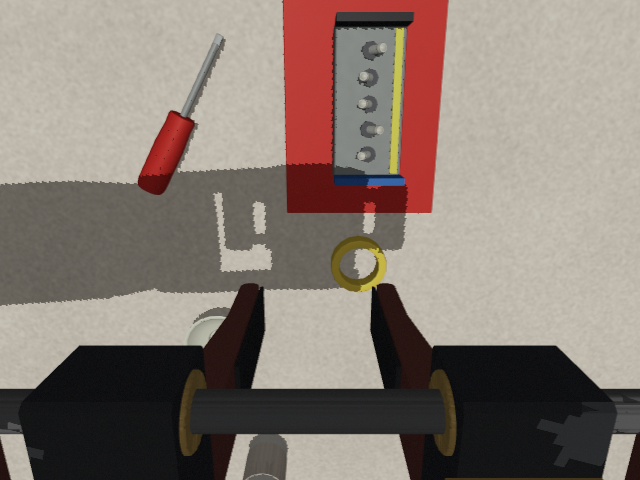

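View pics/s12.png

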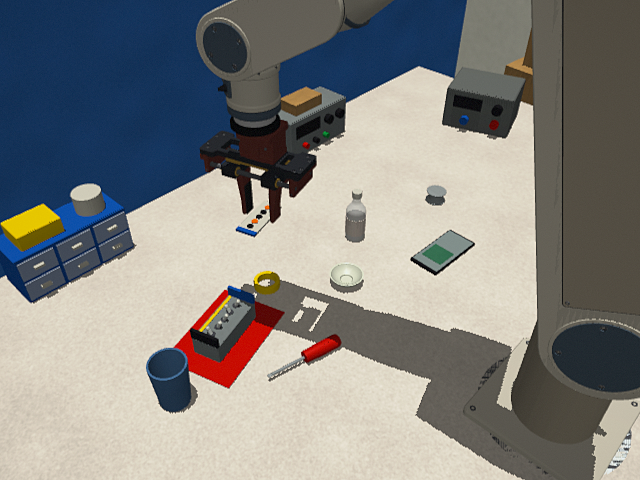

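Run:
```python
from h import *
print(ctrl.get_obs()["t"], ctrl.close_job())
```

```text
the job is handed in; nothing more can be done
26.075 None
```

The switch box lies face up on the red mat with toggles 2 and 5 switched on, as the card marks. I handed the job in at about 26 s of the 72 s allowed.

**How it was done:** I gripped the box from its back and stood it on its blue end on clear bench. I then regripped it from the face side, turned it face up and set it down on the mat. Set-down forces stayed around 12 N on the readings I had. Toggles 2 and 5 were then pushed on with one finger.

**Last checks:**
- **Toggles:** the tips of 2 and 5 sit about +5 mm towards the yellow stripe. The tips of 1, 3 and 4 sit about −6 mm, still off.
- **Box pose:** before the toggle pushes, the box centre was about 2 mm from the mat's centre. Afterwards the box was level within about 0.006 rad and square to the mat within about 0.003 rad.
- **Bystanders:** the side picture showed them standing where they started. I did not measure them.

**Checks that disagreed:**
- The wrist camera placed the mat about 4 mm from where the top and side cameras did, so I used the box position relative to the mat from a single view.
- The last wrist picture cut off part of the mat, so its 7.5 mm lengthwise offset is not valid. Seen that way, the box had moved only about 2 mm after the toggle pushes.

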